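Put the slicer's blades away in their case

TASK

The mandoline's washed blades are lying on the worktop. Put every one of them away in its case, each in the bay of its own width (the two narrow ones are alike) with the notch over the pin, and press it down until it is fully home and its catch has sprung over the end. When all are home, put the lid on the case and press it down until both of its end catches have sprung over the rim; leave the other things alone.

Things in the scene. Friction and masses are not known exactly. Their poses are not given: they have to be found in the camera images.
- case: white base of the blade case, fixed. Footplate 146x200x4 mm, ears to y=+-113; on it a solid block 120(x) x173(y), rim bevelled 4.5 mm, top (bay floor) at z=20 mm, with 4 bays: wide y=55.25, medium 6.75, narrow -31.75 and -65.25 mm, each 4 mm wider than its blade, walls and end stop 6 mm high. Origin: underside centre; x runs along the bays to the pins. Seated blade: origin at x=7, bay's y, z=20 mm, its x along case x.
- lid: white cover, an upside-down tray: inside 125(x) x178(y) x46 mm deep, top at z=49 mm, flange 4 mm thick round its open lower rim (143x196 over all), 0.2 kg. Grey solid grip bar 12(x) x64(y) mm on its middle, z=49 to 73. Origin: centre of lower rim plane, z up. Goes over the block with 2.5 mm play a side, axes along the case's; laid on, it rests on the end catches, about 14 mm high; home, its origin is 4 mm above the case's.
- blade_wide: wide blade: flat steel plate 90(x) x46(y) x3 mm, no teeth along its ground edge, 60 g. Black finger tab, 12(x) x24(y) mm, on its middle, z=3 to 25 mm. Notch 10 mm wide, 16 mm deep, open-ended, in the middle of its +x end. Origin: underside centre, below the tab; z up through the tab. Starts flat on the worktop, tab up. Belongs in the wide bay.
- blade_medium: medium blade: flat steel plate 90(x) x36(y) x3 mm, seven coarse teeth along its ground edge, 60 g. Black finger tab, 12(x) x24(y) mm, on its middle, z=3 to 25 mm. Notch 10 mm wide, 16 mm deep, open-ended, in the middle of its +x end. Origin: underside centre, below the tab; z up through the tab. Starts flat on the worktop, tab up. Belongs in the medium bay.
- blade_narrow_1: narrow blade: flat steel plate 90(x) x26(y) x3 mm, twelve fine teeth along its ground edge, 60 g. Black finger tab, 12(x) x24(y) mm, on its middle, z=3 to 25 mm. Notch 10 mm wide, 16 mm deep, open-ended, in the middle of its +x end. Origin: underside centre, below the tab; z up through the tab. Starts flat on the worktop, tab up. The two narrow blades are alike: either narrow bay will do.
- blade_narrow_2: narrow blade: flat steel plate 90(x) x26(y) x3 mm, twelve fine teeth along its ground edge, 60 g. Black finger tab, 12(x) x24(y) mm, on its middle, z=3 to 25 mm. Notch 10 mm wide, 16 mm deep, open-ended, in the middle of its +x end. Origin: underside centre, below the tab; z up through the tab. Starts flat on the worktop, tab up. The two narrow blades are alike: either narrow bay will do.
- blade_wide_notch (a point): point in the notch of blade_wide, on its underside plane, 34 mm from the blade's origin towards +x: comes onto the pin's axis
- pin_wide (a point): foot of the locating pin at the +x end of the wide bay, on the bay floor (x=41, y=55.25, z=20 mm in the case's frame); steel pin 6 mm thick, 11 mm high, round-topped
- blade_medium_notch (a point): point in the notch of blade_medium, on its underside plane, 34 mm from the blade's origin towards +x: comes onto the pin's axis
- pin_medium (a point): foot of the locating pin at the +x end of the medium bay, on the bay floor (x=41, y=6.75, z=20 mm in the case's frame); steel pin 6 mm thick, 11 mm high, round-topped
- blade_narrow_1_notch (a point): point in the notch of blade_narrow_1, on its underside plane, 34 mm from the blade's origin towards +x: comes onto the pin's axis
- pin_narrow_1 (a point): foot of the locating pin at the +x end of the first narrow (y=-31.75) bay, on the bay floor (x=41, y=-31.75, z=20 mm in the case's frame); steel pin 6 mm thick, 11 mm high, round-topped
- blade_narrow_2_notch (a point): point in the notch of blade_narrow_2, on its underside plane, 34 mm from the blade's origin towards +x: comes onto the pin's axis
- pin_narrow_2 (a point): foot of the locating pin at the +x end of the second narrow (y=-65.25) bay, on the bay floor (x=41, y=-65.25, z=20 mm in the case's frame); steel pin 6 mm thick, 11 mm high, round-topped
- catch_wide (a joint): sprung catch at the -x end of the wide bay, 14 mm wide, 18 mm high over the bay floor; m, 0 = shut, up to 0.010 pushed back along case -x. A blade just laid in stays propped up 8 to 12 mm on its sloping nose; pressing down on the tab (about 5 to 8 N) until the blade lies on the floor drives it back until it springs shut over the blade's end.
- catch_medium (a joint): sprung catch at the -x end of the medium bay, 14 mm wide, 18 mm high over the bay floor; m, 0 = shut, up to 0.010 pushed back along case -x. A blade just laid in stays propped up 8 to 12 mm on its sloping nose; pressing down on the tab (about 5 to 8 N) until the blade lies on the floor drives it back until it springs shut over the blade's end.
- catch_narrow_1 (a joint): sprung catch at the -x end of the first narrow (y=-31.75) bay, 14 mm wide, 18 mm high over the bay floor; m, 0 = shut, up to 0.010 pushed back along case -x. A blade just laid in stays propped up 8 to 12 mm on its sloping nose; pressing down on the tab (about 5 to 8 N) until the blade lies on the floor drives it back until it springs shut over the blade's end.
- catch_narrow_2 (a joint): sprung catch at the -x end of the second narrow (y=-65.25) bay, 14 mm wide, 18 mm high over the bay floor; m, 0 = shut, up to 0.010 pushed back along case -x. A blade just laid in stays propped up 8 to 12 mm on its sloping nose; pressing down on the tab (about 5 to 8 N) until the blade lies on the floor drives it back until it springs shut over the blade's end.
- lid_catch_l (a joint): sprung catch for the lid at the +y end of the case, 24 mm wide, 24 mm high over the worktop; m, 0 = shut, up to 0.010 pushed outwards. The lid's flange pushes it back; it springs shut over the flange when the lid is pressed fully down (about 5 to 10 N on the middle of the grip bar serves both catches).
- lid_catch_r (a joint): sprung catch for the lid at the -y end of the case, 24 mm wide, 24 mm high over the worktop; m, 0 = shut, up to 0.010 pushed outwards. The lid's flange pushes it back; it springs shut over the flange when the lid is pressed fully down (about 5 to 10 N on the middle of the grip bar serves both catches).
- tin_1: small green tin, 57 mm across, 72 mm high; a bystander, leave it alone
- egg_timer: round kitchen timer, white with red top, 65 mm across; a bystander, leave it alone
- lemon: lemon; a bystander, leave it alone
- garlic: garlic bulb; a bystander, leave it alone

How it is judged:
On the way, in this order (a step that is already met when the one before it is completed fails the run):
1. every blade that is there lies fully home in the bay of its own width: notch over the pin, flat on the bay floor, end under the shut catch, and let go (horizontal distance between blade_wide_notch and pin_wide below 0.004 m and z of each of blade_wide_notch, blade_medium_notch, blade_narrow_1_notch, blade_narrow_2_notch in the frame of case below 0.0225 m and z of each of blade_wide, blade_medium, blade_narrow_1, blade_narrow_2 in the frame of case below 0.022 m and angle between the x axis of each of blade_wide, blade_medium, blade_narrow_1, blade_narrow_2 and the x axis of case, either way round below 0.1 rad and angle between each of blade_wide, blade_medium, blade_narrow_1, blade_narrow_2's own z axis and vertical below 0.05 rad and horizontal distance between blade_medium_notch and pin_medium below 0.004 m and (horizontal distance between blade_narrow_1_notch and pin_narrow_1 below 0.004 m or horizontal distance between blade_narrow_1_notch and pin_narrow_2 below 0.004 m) and (horizontal distance between blade_narrow_2_notch and pin_narrow_1 below 0.004 m or horizontal distance between blade_narrow_2_notch and pin_narrow_2 below 0.004 m) and value of joint each of catch_wide, catch_medium, catch_narrow_1, catch_narrow_2 below 0.0035 m and contact force between the fingers and blade_wide below 0.2 N and contact force between the fingers and blade_medium below 0.2 N and contact force between the fingers and blade_narrow_1 below 0.2 N and contact force between the fingers and blade_narrow_2 below 0.2 N), for 0.3 s.
2. the lid is fully down on the case with both end catches sprung over its rim (z of lid in the frame of case between 0.002 and 0.006 m and angle between lid's own z axis and vertical below 0.025 rad and value of joint each of lid_catch_l, lid_catch_r below 0.0035 m and horizontal distance between lid and case below 0.006 m), for 0.3 s.
At the end, for the whole second after the job is handed in: Each blade there is in the bay of its width: notch point within 4 mm of the pin axis, blade within 2 mm of the bay floor and 0.05 rad of level, catch shut (within 3.5 mm). The lid is within 2 mm of fully down and level (0.025 rad), both its catches shut (within 3.5 mm). All at rest (all of step 2 and horizontal distance between blade_wide_notch and pin_wide below 0.004 m and z of each of blade_wide_notch, blade_medium_notch, blade_narrow_1_notch, blade_narrow_2_notch in the frame of case below 0.0225 m and z of each of blade_wide, blade_medium, blade_narrow_1, blade_narrow_2 in the frame of case below 0.022 m and angle between the x axis of each of blade_wide, blade_medium, blade_narrow_1, blade_narrow_2 and the x axis of case, either way round below 0.1 rad and angle between each of blade_wide, blade_medium, blade_narrow_1, blade_narrow_2's own z axis and vertical below 0.05 rad and horizontal distance between blade_medium_notch and pin_medium below 0.004 m and (horizontal distance between blade_narrow_1_notch and pin_narrow_1 below 0.004 m or horizontal distance between blade_narrow_1_notch and pin_narrow_2 below 0.004 m) and (horizontal distance between blade_narrow_2_notch and pin_narrow_1 below 0.004 m or horizontal distance between blade_narrow_2_notch and pin_narrow_2 below 0.004 m) and value of joint each of catch_wide, catch_medium, catch_narrow_1, catch_narrow_2 below 0.0035 m and linear speed of each of lid, blade_wide, blade_medium, blade_narrow_1, blade_narrow_2 below 0.02 m/s); the robot touches nothing.
It fails at once if a bystander (tin, timer, lemon, garlic) is shifted by more than 5 cm (distance of any of tin_1, egg_timer, lemon, garlic from where it was at the start of the episode above 0.05 m).
Of blade_wide, blade_medium, blade_narrow_1, blade_narrow_2 only 3 to 4 are there at a start; the rules pass over those that are not, and their reading is None.
At some moment in a run one of blade_wide, blade_medium, blade_narrow_1, blade_narrow_2 may be knocked a few centimetres aside while the robot is not near it.
Once in a run the grip may slacken for a moment while it holds something.
It also fails if it takes over 210 s, if anything falls off the work surface, if the arm or the gripper's body presses on something with over 40 N, if the wrist force passes 120 N, or if a joint passes its speed limit or range.

ROBOT

A 6-joint arm with a two-finger parallel gripper is mounted at the origin on a cart in front of the work surface, level with it; the furniture and walls round the work are solid. World frame = base frame: x ahead of the robot, y to its left, z up, the work surface at z = 0. Lengths are in m, angles in rad, forces in N, time in s.
With the tool pointing down it reaches from about 0.375 to 0.9 m from the base axis. Payload 3.1 kg.
Tool frame: the origin (TCP) lies at the centre of the arm's flange, where the gripper is bolted on; the fingertips stand 173 mm ahead of it and the grasp point (between the pads) lies 155 mm ahead of it; z points along the fingers, y is the line along which they close (so a half turn about z gives the same grasp; the last joint's range is limited). The gripper opens to 85 mm and grips with 20 to 120 N. Pads are 22 mm wide; open, the fingers measure 114 mm over their backs; the gripper's body (76 mm by 85 mm) begins 54 mm behind the grasp point. The pads swing forward as they close: fully open they stand 13 mm farther back than shut.
Start: joints at [-1.282, 0.527, 1.433, -0, 1.181, -0.178], TCP at [0.282, -0.558, 0.405] pointing down, gripper open.
Joint ranges: [-3.08, 3.08], [-0.75, 2.2], [0.22, 2.44], [-1.43, 4.57], [0, 2.65], [-2.85, 2.85]. Speed limits (rad/s): [2.79, 2.79, 3.14, 3.14, 3.14, 3.14].

INTERFACE

Orientations are given as a unit quaternion [x, y, z, w].
In Python, from station import * gives the robot as it stands.
- The arm moves only by the shell command python3 -m jog 'ROWS' [OPENING] [FORCE]. ROWS is a JSON object of lists of equal length, an entry for each row: "linear": the shift along the world's x, y, z in mm, a list of three; "turn": the turn about the world's z in units of 5 degrees (1.0 is 5 degrees). A call has 1 to 12 rows; each row shifts and turns the commanded pose from where the row before left it; what a row does not reach is not made up. A row lasts 1/8 s, in which the tool goes at most 62.5 mm and 10.7 degrees, less where a joint would pass 70% of its speed; a pose out of reach is approached as far as the arm can. A call is refused whole if a number of a shift passes 62.5 or a number of a turn 1, either way. A call with a gripper value outside its range is refused whole. OPENING is the opening, from 0 (shut) to 1 (fully open), set as the call begins (- or left out, the last holds). The fingers move at their own pace and stop on an object; FORCE is the grip in N (left out, the last holds). Time passes only in rows, so rows that do not move let the fingers close. It gives the time, the measured TCP pose, the force, the opening and the grip force at its end, in the units of the state.
- sense(): the state, without advancing time (a new reading comes with each control period).
- snapshot(name): name is "scene" or "top" or "wrist"; returns the picture (480x640x3 uint8, red, green, blue); there is no depth.
- get_calibration(name): a dict with "fx", "fy", "cx", "cy" (pixels), "world_to_cam" (4x4, takes a point from world to camera coordinates). Camera axes: x right, y down, z forward; pixel columns grow to the right and rows downward; lengths in m; the calibration is good to about 2 mm. A picture is of the moment at which its call begins: read the wrist's pose just before it. get_calibration takes no time and is no camera call; for the wrist camera it gives the pose at the moment of the call.
- sign_off(): hands the job in; it is judged then, once.
The state is a dict: "t": time; "q": joint angles; "qd": joint speeds; "tau": joint torques, N m; "tcp_pos": TCP position; "tool_rot": TCP orientation; "force": force on the tool from outside, world axes, zero at the start; "ft_torque": the same for the moment, N m; "finger_gap": opening from 0.0 (shut) to 1.0 (fully open); "gripper_force": force on a finger pad.
Only numpy, scipy, OpenCV 4.12 (cv2) and the standard library are available. Lean on these libraries where they do the work, as an engineer would, in place of code of your own. Each camera call takes 0.05 s, during which the arm holds its last target. There are 200 camera calls.

## Working session

There is one attempt and no reset: what is moved stays moved. The work goes in short steps, Python scripts to look and compute and a shell command to move; the robot and the scene stay as the last step left them, time stands still between calls to the robot, and variables do not carry over. Pictures are saved under pics/ and viewed, at most 14 in all, crops included, and the job is handed in when it is done.

```bash
ls; mkdir -p pics
python3 - <<'E'
from station import *
import cv2
for n in("top","scene"):
    im=snapshot(n); cv2.imwrite(f"pics/{n}0.png",im[:,:,::-1])
    c=get_calibration(n); print(n,c)
s=sense(); print(s)
E
```

```text
pics
top {'fx': 572.0019358322307, 'fy': 572.0019358322307, 'cx': 323.0080050085599, 'cy': 243.3076319832295, 'world_to_cam': array([[ 8.12129908e-04, -9.99748551e-01, -2.24092675e-02,
         6.31571443e-02],
       [-9.93047378e-01,  1.83157273e-03, -1.17701110e-01,
         5.87281727e-01],
       [ 1.17712558e-01,  2.23490529e-02, -9.92796189e-01,
         1.27690996e+00],
       [ 0.00000000e+00,  0.00000000e+00,  0.00000000e+00,
         1.00000000e+00]])}
scene {'fx': 438.9695703317796, 'fy': 438.9695703317796, 'cx': 315.12609915292103, 'cy': 244.39653179688685, 'world_to_cam': array([[-0.87064334, -0.49138831, -0.02275324,  0.53240972],
       [-0.2147371 ,  0.42127242, -0.88114558,  0.14379944],
       [ 0.44256994, -0.76227756, -0.47229732,  0.74348239],
       [ 0.        ,  0.        ,  0.        ,  1.        ]])}
{'t': 0.1, 'q': array([-1.28149257e+00,  5.28387376e-01,  1.43378614e+00, -8.03433249e-06,
        1.18140662e+00, -1.78489364e-01]), 'qd': array([ 0.00162995, -0.00145966, -0.00261006, -0.00050218,  0.00125486,
        0.00047708]), 'tau': array([ 8.91883064e-04, -4.43304634e+01, -1.78587627e+01, -2.12573646e-04,
        3.89773078e-03, -1.08532959e-06]), 'tcp_pos': array([ 0.28176426, -0.55753312,  0.40381862]), 'tool_rot': array([ 9.72769842e-01,  2.31771107e-01, -5.87414231e-05, -9.92009566e-04]), 'force': array([ 0.4386882, -0.0367496,  0.2112803]), 'ft_torque': array([-0.0094971 ,  0.02844814,  0.02045257]), 'gripper_force': 0.0, 'finger_gap': 1.0002583366811695}
```

View pics/top0.png

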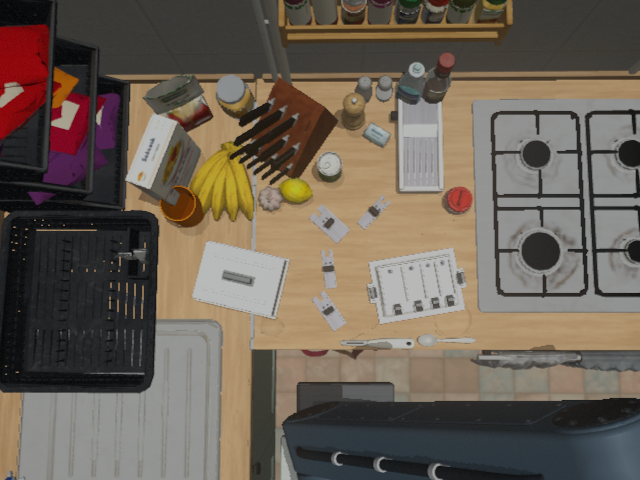

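View pics/scene0.png

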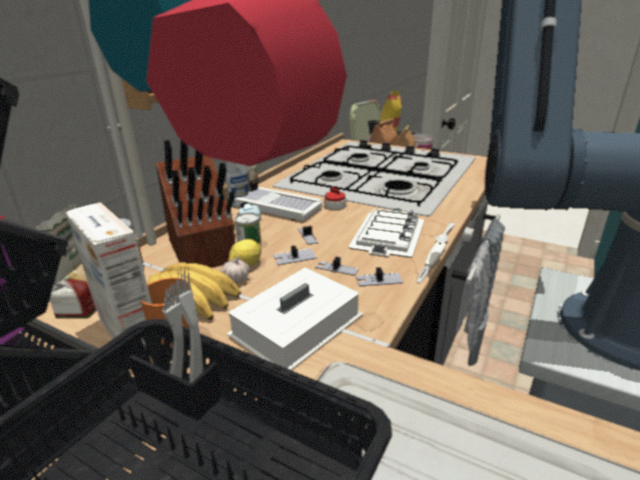

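```bash
cat > h.py <<'E'
from station import *
import numpy as np, cv2
def px2w(c,uv,z):
    T=c["world_to_cam"];R=T[:3,:3];o=-R.T@T[:3,3]
    out=[]
    for u,v in uv:
        d=R.T@np.array([(u-c["cx"])/c["fx"],(v-c["cy"])/c["fy"],1.])
        out.append(o+d*(z-o[2])/d[2])
    return np.array(out)
def w2px(c,P):
    T=c["world_to_cam"];p=np.atleast_2d(P)@T[:3,:3].T+T[:3,3]
    return np.c_[c["fx"]*p[:,0]/p[:,2]+c["cx"],c["fy"]*p[:,1]/p[:,2]+c["cy"]]
E
python3 - <<'E'
import cv2
im=cv2.imread("pics/top0.png")
a=cv2.resize(im[190:335,300:400],None,fx=4,fy=4,interpolation=2)
b=cv2.resize(im[240:330,360:470],None,fx=4,fy=4,interpolation=2)
import numpy as np
o=np.zeros((580,840,3),np.uint8);o[:,:400]=a;o[:360,400:840]=b
cv2.imwrite("pics/c0.png",o[:,:800])
E
```

```text
(no output)
```

View pics/c0.png

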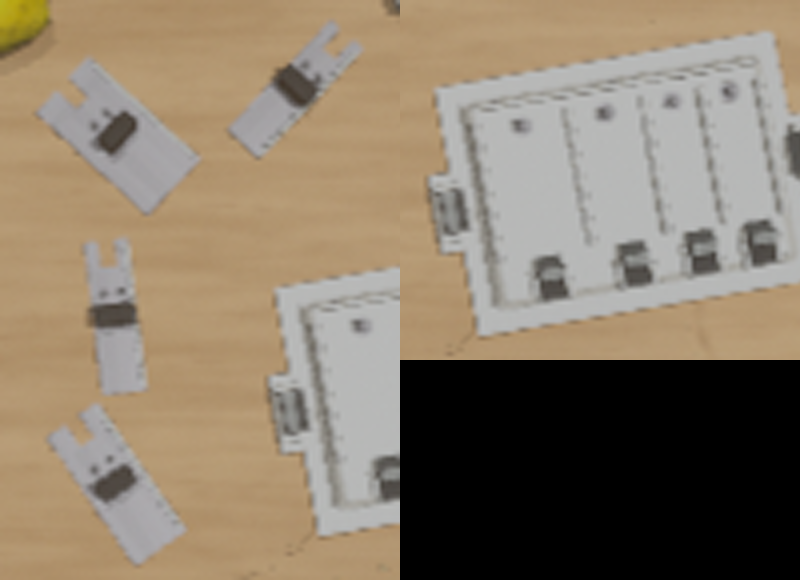

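```bash
cat >> h.py <<'E'
def fit2(model,obs):
    m=np.array(model,float);o=np.array(obs)[:,:2];a=m-m.mean(0);b=o-o.mean(0)
    th=np.arctan2((a[:,0]*b[:,1]-a[:,1]*b[:,0]).sum(),(a*b).sum())
    R=np.array([[np.cos(th),-np.sin(th)],[np.sin(th),np.cos(th)]])
    t=o.mean(0)-R@m.mean(0);e=o-(m@R.T+t)
    return t,np.degrees(th),np.hypot(*e.T)*1e3
E
python3 - <<'E'
from h import *
c=get_calibration("top")
A=lambda l,ox,oy:[((x-ox+.5)/4-.5+300+(60 if ox else 0),(y+.5)/4-.5+oy) for x,y in l]
def bl(n,w,l): # order: +x+y, +x-y... given as listed
    P=px2w(c,A(l,0,190),.003); h=w/2
    t,th,e=fit2([(.045,h),(.045,-h),(-.045,-h),(-.045,h)],P);print(n,t.round(4),th.round(1),e.round(1))
bl("wide",.046,[(38,112),(88,58),(200,158),(150,214)])
bl("nA",.026,[(335,20),(363,47),(257,158),(228,130)])
bl("nB",.026,[(85,242),(128,238),(147,392),(102,394)])
bl("med",.036,[(47,437),(98,403),(187,530),(137,564)])
P=px2w(c,A([(435,88),(773,32),(480,335)],400,240),.004)
P2=px2w(c,A([(521,126),(604,112),(671,101),(729,91)],400,240),.030)
print("case foot",fit2([(.073,.1),(.073,-.1),(-.073,.1)],P))
print("case pins",fit2([(.041,y) for y in(.05525,.00675,-.03175,-.06525)],P2))
print("lid",fit2([(.0715,.098),(.0715,-.098),(-.0715,-.098),(-.0715,.098)],px2w(c,[(209,241),(289,260),(272,318),(193,297)],.003)))
print("bar",px2w(c,[(238,277)],.073), "obst",px2w(c,[(330,166),(459,200),(296,190),(270,199)],.03))
E
```

```text
wide [0.6383 0.0487] 47.6 [1.2 1.1 1.  0.7]
nA [ 0.6659 -0.0559] -43.9 [1.7 1.6 1.4 1.3]
nB [0.5314 0.0507] 6.5 [0.4 0.5 1.  0.8]
med [0.4344 0.0498] 35.1 [0.3 0.8 0.4 0.9]
case foot (array([ 0.49243218, -0.1533708 ]), np.float64(9.429891940783289), array([0.41403129, 0.55946376, 0.96578003]))
case pins (array([ 0.49232533, -0.15095237]), np.float64(9.499176686314081), array([0.18197611, 0.26475934, 0.09673053, 0.10177381]))
lid (array([0.50780513, 0.25641759]), np.float64(-14.450217051746652), array([4.37391477, 0.78858194, 3.69271826, 2.899081  ]))
bar [[0.50788405 0.25071143 0.073     ]] obst [[ 0.77013679  0.04675663  0.03      ]
 [ 0.68820591 -0.25144448  0.03      ]
 [ 0.71325345  0.12607822  0.03      ]
 [ 0.6921419   0.18660308  0.03      ]]
```

```bash
python3 -m jog '{"linear":[[32,41.8,-8.6],[32,41.8,-8.6],[32,41.8,-8.6],[32,41.8,-8.6],[32,41.8,-8.6],[32,41.8,-8.6],[32,41.8,-8.6],[32,41.8,-8.6],[32,41.8,-8.6],[32,41.8,-8.6],[32,41.8,-8.6],[32,41.8,-8.6]],"turn":[0.32,0.32,0.32,0.32,0.32,0.32,0.32,0.32,0.32,0.32,0.32,0.32]}' 0.5 60
python3 -m jog '{"linear":[[0,0,0],[0,0,0]],"turn":[0,0]}'
python3 - <<'E'
from h import *
s=sense();c=get_calibration("wrist");im=snapshot("wrist");cv2.imwrite("pics/w1.png",im[:,:,::-1])
T=c["world_to_cam"];print(s["tcp_pos"],s["tool_rot"],-T[:3,:3].T@T[:3,3],T[2,:3],w2px(c,[(.6659,-.0559,.003),(.6659,-.0559,.025)]))
E
```

```text
t: 1.6
tcp_pos: [0.6666, -0.0547, 0.3007]
tool_rot: [0.92, 0.391, -0.0, -0.0]
force: [-0.0, -0.1, -0.3]
finger_gap: 0.498
gripper_force: 0.0
t: 1.85
tcp_pos: [0.6654, -0.0561, 0.3008]
tool_rot: [0.92, 0.391, -0.001, -0.0]
force: [-0.3, -0.1, 0.2]
finger_gap: 0.5
gripper_force: 0.0
[ 0.66543596 -0.05610633  0.30084792] [ 9.20367153e-01  3.91054364e-01 -8.30987752e-04 -3.11863257e-04] [ 0.70956969 -0.00949255  0.27045045] [-0.18011013 -0.18549505 -0.96599789] [[316.03673915 225.18623228]
 [316.10722629 232.36752565]]
```

View pics/w1.png

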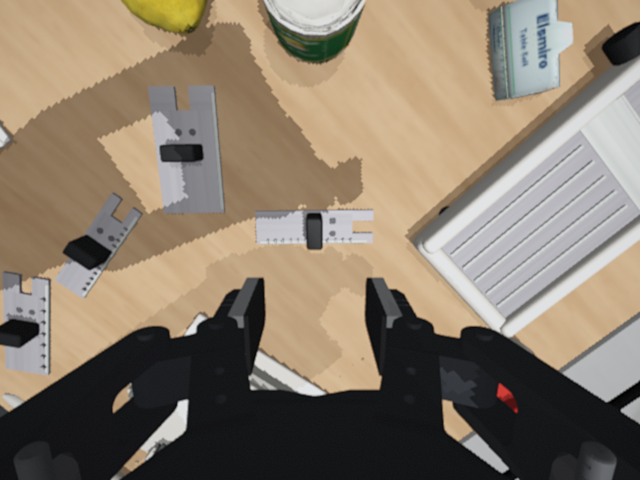

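Run:
```python
from h import *
c=get_calibration("wrist")
def bl(n,w,l):
    P=px2w(c,l,.003); h=w/2
    t,th,e=fit2([(.045,h),(.045,-h),(-.045,-h),(-.045,h)],P);print(n,t.round(4),th.round(1),e.round(1))
bl("nA",.026,[(372,210),(373,242.5),(257,244.5),(256,212)])
bl("wide",.046,[(149,86),(214,86),(223,213),(162,213)])
bl("med",.036,[(4,272),(48,277),(50,374),(5,372)])
s=sense();q=s["tool_rot"];print(s["tcp_pos"],2*np.degrees(np.arctan2(q[1],q[0]))-90)
```

```text
nA [ 0.6637 -0.0571] -42.9 [0.9 0.5 0.2 0.6]
wide [0.6359 0.0481] 45.9 [0.3 0.3 0.3 0.4]
med [0.4324 0.0485] 35.9 [1.5 2.3 1.2 4.3]
[ 0.66526546 -0.05682379  0.30121623] -44.03126594163481
```

```bash
python3 -m jog '{"linear":[[-1.6,-0.3,-30],[0,0,-30],[0,0,-30],[0,0,-25],[0,0,-8],[0,0,0],[0,0,0]],"turn":[0.22,0,0,0,0,0,0]}' 0.5 60
python3 -m jog '{"linear":[[0,0,0],[0,0,0],[0,0,0],[0,0,0],[0,0,0],[0,0,0]],"turn":[0,0,0,0,0,0]}' 0 60
python3 -m jog '{"linear":[[0,0,10],[0,0,30],[0,0,40],[0,0,30],[0,0,0]],"turn":[0,0,0,0,0]}'
python3 - <<'E'
from h import *
s=sense();print(s["finger_gap"],s["gripper_force"]);im=snapshot("wrist");cv2.imwrite("pics/w2.png",im[:,:,::-1])
E
```

```text
t: 2.78
tcp_pos: [0.6647, -0.0571, 0.1799]
tool_rot: [0.917, 0.399, 0.001, 0.001]
force: [0.6, 0.2, 1.3]
finger_gap: 0.501
gripper_force: 0.0
t: 3.52
tcp_pos: [0.6647, -0.0565, 0.1796]
tool_rot: [0.917, 0.4, 0.001, 0.001]
force: [-0.8, 0.6, 5.9]
finger_gap: 0.12
gripper_force: 62.8
t: 4.15
tcp_pos: [0.6651, -0.0566, 0.2915]
tool_rot: [0.917, 0.4, 0.002, 0.002]
force: [-0.4, 0.6, -0.8]
finger_gap: 0.125
gripper_force: 61.9
0.12454958203777228 61.871219873428345
```

View pics/w2.png

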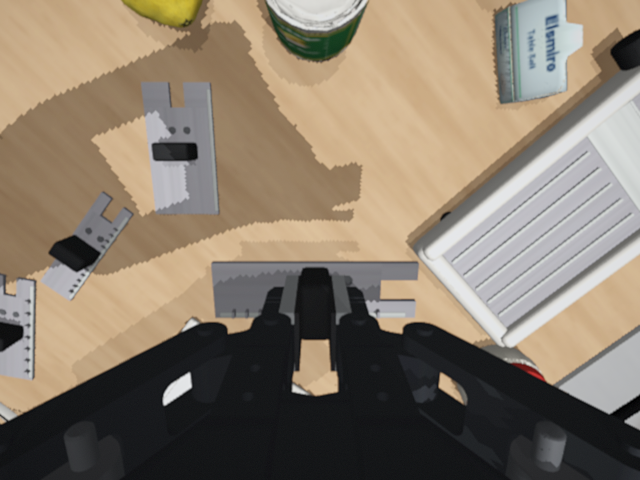

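```bash
python3 - <<'E'
from h import *
c=get_calibration("wrist");s=sense();q=s["tool_rot"];z=s["tcp_pos"][2]-.1766
P=px2w(c,[(418,262),(415,317),(217,316),(213,262)],z)
t,th,e=fit2([(.045,.013),(.045,-.013),(-.045,-.013),(-.045,.013)],P);print(t,th,e)
ty=2*np.degrees(np.arctan2(q[1],q[0]))-90;d=t-s["tcp_pos"][:2];a=np.radians(ty)
print(ty,"along blade x",d@[np.cos(a),np.sin(a)],"along y",d@[-np.sin(a),np.cos(a)])
E
python3 -m jog '{"linear":[[-12,-19,1.7],[-12,-19,1.7],[-12,-19,1.7],[-12,-19,1.7],[-12,-19,1.7],[-12,-19,1.7],[-12,-19,1.7],[-12,-19,1.7],[-12,-19,1.7],[-12,-19,1.7],[-12,-19,1.7],[-12,-19,1.7]],"turn":[0.875,0.875,0.875,0.875,0.875,0.875,0.875,0.875,0.875,0.875,0.875,0.875]}'
python3 -m jog '{"linear":[[0,0,0],[0,0,0]],"turn":[0,0]}'
python3 - <<'E'
from h import *
s=sense();print(s["tcp_pos"],s["finger_gap"]);im=snapshot("wrist");cv2.imwrite("pics/w3.png",im[:,:,::-1])
E
```

```text
[ 0.66477655 -0.05636405] -42.932055265522614 [0.80356526 0.21908211 0.50399207 0.48888496]
-42.88889161485203 along blade x 0.000324321698901876 along y 0.0003772712747113103
t: 5.7
tcp_pos: [0.5192, -0.2846, 0.3069]
tool_rot: [0.644, 0.765, -0.0, -0.002]
force: [0.1, 0.2, -0.1]
finger_gap: 0.12
gripper_force: 61.9
t: 5.95
tcp_pos: [0.5201, -0.2839, 0.3077]
tool_rot: [0.646, 0.763, 0.0, -0.001]
force: [0.5, 0.2, -0.3]
finger_gap: 0.123
gripper_force: 61.9
[ 0.52009022 -0.28387043  0.30774445] 0.12258336201667708
```

View pics/w3.png

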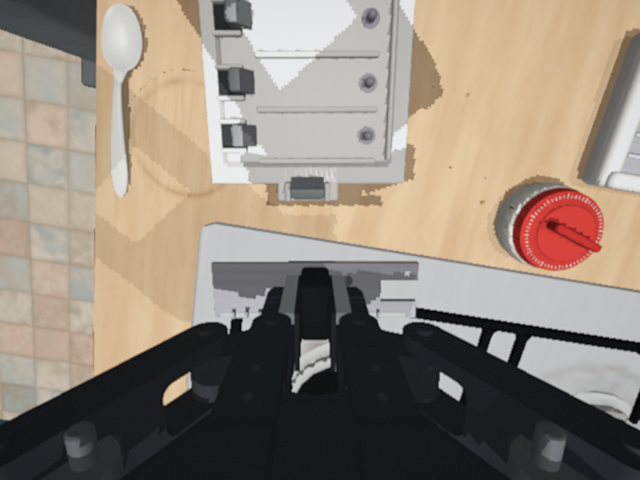

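Run:
```python
from h import *
c=get_calibration("wrist")
im=cv2.imread("pics/w3.png");cv2.imwrite("pics/w3c.png",cv2.resize(im[0:200,200:420],None,fx=3.6,fy=3,interpolation=2)) 
P=px2w(c,[(370,15),(367.5,81),(366.5,134)],.030)
F=px2w(c,[(212,184),(407,181)],.004)
print(fit2([(.041,y) for y in(.00675,-.03175,-.06525)],P))
print(fit2([(-.073,-.1),(.073,-.1)],F))
```

```text
(array([ 0.48986046, -0.15322165]), np.float64(10.046453260514928), array([0.6759912 , 0.24017234, 0.66316868]))
(array([ 0.49110994, -0.15254459]), np.float64(10.562521418307163), array([1.45666291, 1.45666291]))
```

View pics/w3c.png

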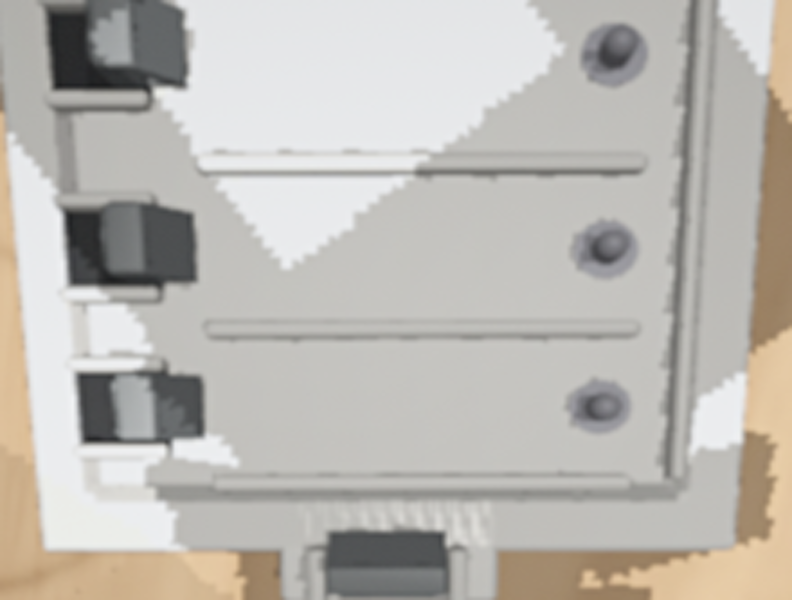

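Run:
```python
from h import *
c=get_calibration("wrist");f=lambda L:[(200+(x+.5)/3.6-.5,(y+.5)/3-.5) for x,y in L]
M=[(.041,y) for y in(.00675,-.03175,-.06525)]
P=px2w(c,f([(613,54),(604,248),(598,405)]),.020);F=px2w(c,f([(45,549),(737,548)]),.004)
print(fit2(M,P),fit2(M,px2w(c,f([(621,40),(610,240),(603,400)]),.031)))
print(fit2(M+[(-.073,-.1),(.073,-.1)],np.r_[P,F]))
s=sense();q=s["tool_rot"];print(s["tcp_pos"],2*np.degrees(np.arctan2(q[1],q[0]))-90)
t,th,_=fit2(M+[(-.073,-.1),(.073,-.1)],np.r_[P,F]);th=np.radians(th)
for y in(.05525,.00675,-.03175,-.06525):print(t+[.007*np.cos(th)-y*np.sin(th),.007*np.sin(th)+y*np.cos(th)],P[:,:2])
```

```text
(array([ 0.49109726, -0.15208793]), np.float64(9.65612248636844), array([0.20558861, 0.10187012, 0.25713296])) (array([ 0.49075901, -0.1518661 ]), np.float64(9.348215291381356), array([0.56431773, 0.121696  , 0.59260838]))
(array([ 0.49113017, -0.15237721]), np.float64(9.922765833814239), array([0.31427004, 0.26612829, 0.28501111, 0.20111818, 0.65613301]))
[ 0.5203208  -0.28366031  0.30798906] 9.585992460611052
[ 0.48850475 -0.09674745] [[ 0.53039075 -0.13835096]
 [ 0.5367466  -0.17647515]
 [ 0.54254985 -0.20977768]]
[ 0.49686229 -0.14452194] [[ 0.53039075 -0.13835096]
 [ 0.5367466  -0.17647515]
 [ 0.54254985 -0.20977768]]
[ 0.50349663 -0.18244601] [[ 0.53039075 -0.13835096]
 [ 0.5367466  -0.17647515]
 [ 0.54254985 -0.20977768]]
[ 0.50926937 -0.21544488] [[ 0.53039075 -0.13835096]
 [ 0.5367466  -0.17647515]
 [ 0.54254985 -0.20977768]]
```

```bash
python3 -m jog '{"linear":[[-5.4,34,0],[-6,34,0],[0,0,-40],[0,0,-35],[0,0,-8],[0,0,0],[0,0,0],[0,0,0]],"turn":[0,0,0,0,0,0,0,0]}'
cat >> h.py <<'E'
def pose(tgt=None,th=None,n=5):
    P=[];Y=[];Z=[]
    for i in range(n):
        s=sense();q=s["tool_rot"];P.append(s["tcp_pos"]);Y.append(2*np.degrees(np.arctan2(q[1],q[0]))-90);Z.append(s["force"])
        if n>1:im=snapshot("wrist")
    p=np.mean(P,0);y=np.mean(Y);print("tcp",p.round(4),"yaw",round(y,2),"gap",round(s["finger_gap"],3),"F",np.mean(Z,0).round(1))
    if tgt is not None:print("delta mm",((np.array(tgt)-p[:len(tgt)])*1e3).round(1),"turn units",None if th is None else round((th-y)/5,2))
    return im if n>1 else None
E
python3 - <<'E'
from h import *
im=pose((.5088,-.2160,.1996),9.65);cv2.imwrite("pics/w4.png",im[:,:,::-1])
E
```

```text
t: 7.0
tcp_pos: [0.5092, -0.2168, 0.2271]
tool_rot: [0.645, 0.764, 0.0, 0.001]
force: [-0.1, -0.6, -0.3]
finger_gap: 0.122
gripper_force: 61.9
tcp [ 0.5091 -0.2167  0.2268] yaw 9.59 gap 0.124 F [ 0.1  0.1 -0.4]
delta mm [ -0.3   0.7 -27.2] turn units 0.01
```

View pics/w4.png

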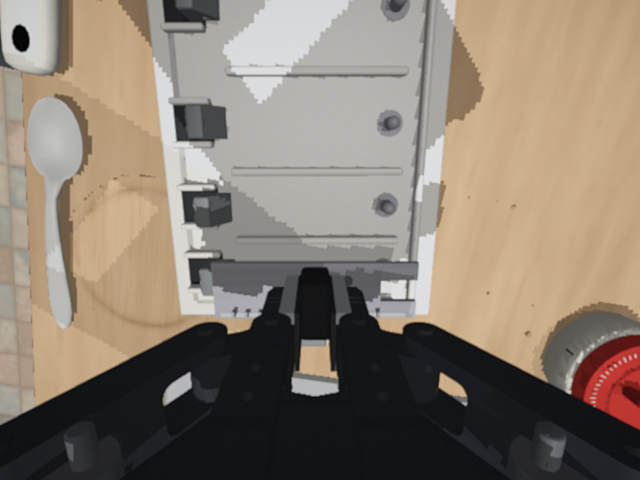

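Run:
```python
from h import *
c=get_calibration("wrist")
M=[(.041,y) for y in(.05525,.00675,-.03175)]
P=px2w(c,[(397,8),(389.5,123.5),(385.5,206)],.022);print(P[:,:2]);print(fit2(M,P))
```

```text
[[ 0.52288509 -0.09255386]
 [ 0.53024252 -0.13956397]
 [ 0.5369205  -0.17789866]]
(array([ 0.49119035, -0.15326251]), np.float64(9.320360352233012), array([0.48809086, 0.50618264, 0.14040011]))
```

```bash
python3 -m jog '{"linear":[[-0.3,0.3,-5],[0,0,-5],[0,0,-4],[0,0,-3],[0,0,-3],[0,0,-2],[0,0,-2],[0,0,-2],[0,0,-2],[0,0,0],[0,0,0]],"turn":[0,0,0,0,0,0,0,0,0,0,0]}' - 80
```

```text
t: 8.62
tcp_pos: [0.5081, -0.216, 0.2014]
tool_rot: [0.645, 0.764, -0.0, 0.0]
force: [-4.7, 3.7, 26.3]
finger_gap: 0.119
gripper_force: 87.2
```

```bash
python3 -m jog '{"linear":[[0,0,0],[0,0,0],[0,0,0]],"turn":[0,0,0]}' 0.35
python3 -m jog '{"linear":[[0,0,20],[0,0,40],[0,-30,40],[0,-40,0],[0,0,0],[0,0,0]],"turn":[0,0,0,0,0,0]}'
python3 - <<'E'
from h import *
im=pose();cv2.imwrite("pics/w5.png",cv2.resize(im[0:300,150:470],None,fx=2,fy=2,interpolation=2)[:,:,::-1])
E
```

```text
t: 9.0
tcp_pos: [0.5083, -0.2161, 0.1978]
tool_rot: [0.645, 0.764, -0.0, -0.001]
force: [-1.0, 0.2, 5.5]
finger_gap: 0.348
gripper_force: 2.8
t: 9.75
tcp_pos: [0.508, -0.2857, 0.2968]
tool_rot: [0.646, 0.764, 0.0, -0.002]
force: [0.7, 0.1, -0.2]
finger_gap: 0.348
gripper_force: 0.0
tcp [ 0.5082 -0.2852  0.2969] yaw 9.63 gap 0.35 F [ 0.3  0.1 -0.2]
```

View pics/w5.png

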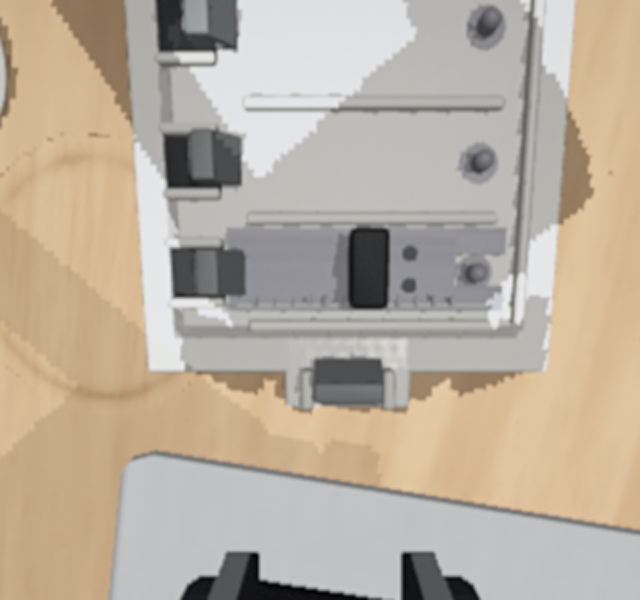

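```bash
cat >> h.py <<'E'
def find(name,im,P0,w,th0,z=.003,r=.062,tol=None):
    """pose of the flat blade of width w near P0: steel pixels (grey, bright), rectified to a 4 px/mm ground map"""
    c=get_calibration(name);N=560
    X=np.array(P0)[:2]-.07
    g=np.array([[X[0],X[1]],[X[0]+.14,X[1]],[X[0]+.14,X[1]+.14],[X[0],X[1]+.14]])
    H=cv2.getPerspectiveTransform(w2px(c,np.c_[g,np.full(4,z)]).astype(np.float32),np.float32([[0,0],[N,0],[N,N],[0,N]]))
    W=cv2.warpPerspective(im,H,(N,N));hsv=cv2.cvtColor(W,cv2.COLOR_RGB2HSV)
    m=((hsv[...,1]<60)&(hsv[...,2]>55)).astype(np.uint8)
    # tab counts as blade
    m|=((hsv[...,2]<=55)).astype(np.uint8)
    m=cv2.morphologyEx(m,cv2.MORPH_OPEN,np.ones((13,13),np.uint8))
    n,l,st,ce=cv2.connectedComponentsWithStats(m)
    out=[]
    for i in range(1,n):
        if st[i,4]<12000:continue
        cn=cv2.findContours((l==i).astype(np.uint8),0,2)[0][0]
        (x,y),(a,b),_=R=cv2.minAreaRect(cn);B=cv2.boxPoints(R)
        e=B[1]-B[0];f=B[2]-B[1];L=e if np.hypot(*e)>np.hypot(*f) else f
        th=np.degrees(np.arctan2(L[1],L[0]));th=(th-th0+90)%180-90+th0
        print(name,"cand",np.round([X[0]+x/4000,X[1]+y/4000],4),"th",round(th,1),"size",round(max(a,b)/4,1),round(min(a,b)/4,1),"area mm2",st[i,4]/16)
    return W
E
python3 - <<'E'
from h import *
im=snapshot("top")
for P,w,t in(((.6375,.0485),.046,46),((.5314,.0507),.026,6.5),((.4340,.0495),.036,35)):find("top",im,P,w,t)
E
python3 -m jog '{"linear":[[3.3,48,0],[3.3,48,0],[3.3,48,0],[3.3,48,0],[3.3,48,0],[3.3,48,0],[3.3,48,0],[0,0,0],[0,0,0]],"turn":[-0.1,-0.1,-0.1,-0.1,-0.1,-0.1,0,0,0]}' 0.5 60
python3 - <<'E'
from h import *
im=pose((.5314,.0507,.181),6.5,3);cv2.imwrite("pics/n1.png",im[:,:,::-1])
for P,w,t in(((.6375,.0485),.046,46),((.5314,.0507),.026,6.5),((.4340,.0495),.036,35)):find("wrist",im,P,w,t)
E
```

```text
top cand [0.6386 0.0494] th 46.9 size 92.4 48.2 area mm2 4194.0625
top cand [0.5318 0.051 ] th 7.1 size 91.9 28.6 area mm2 2353.125
top cand [0.4345 0.0504] th 35.1 size 92.1 38.1 area mm2 3279.875
t: 11.18
tcp_pos: [0.5316, 0.0499, 0.2979]
tool_rot: [0.665, 0.747, -0.0, 0.0]
force: [0.7, -0.6, 0.0]
finger_gap: 0.497
gripper_force: 0.0
tcp [0.5317 0.0494 0.2979] yaw 6.6 gap 0.497 F [ 0.2 -0.   0.3]
delta mm [  -0.3    1.3 -116.9] turn units -0.02
wrist cand [ 0.605  -0.0036] th 0.0 size 55.5 35.8 area mm2 1132.375
wrist cand [0.6365 0.0489] th 47.0 size 91.4 48.0 area mm2 4200.3125
wrist cand [0.5301 0.0487] th 7.2 size 91.4 31.4 area mm2 2400.375
wrist cand [0.4326 0.0497] th 35.0 size 91.6 37.4 area mm2 3230.6875
```

```bash
python3 -m jog '{"linear":[[-1.4,1.1,-30],[0,0,-30],[0,0,-30],[0,0,-20],[0,0,-7],[0,0,0],[0,0,0]],"turn":[0.1,0,0,0,0,0,0]}' 0.5 60
python3 -m jog '{"linear":[[0,0,0],[0,0,0],[0,0,0],[0,0,0],[0,0,0],[0,0,0]],"turn":[0,0,0,0,0,0]}' 0 60
python3 -m jog '{"linear":[[0,0,10],[0,0,30],[0,0,40],[0,0,30],[0,0,0],[0,0,0]],"turn":[0,0,0,0,0,0]}'
python3 - <<'E'
from h import *
im=pose(n=2);cv2.imwrite("pics/n2.png",im[:,:,::-1]);s=sense()
p=s["tcp_pos"];c=get_calibration("wrist")
# top edge of plate (far, +y side): steel/wood boundary in columns beside the fingers
hsv=cv2.cvtColor(im,cv2.COLOR_RGB2HSV);
for u in(225,240,255,370,385,400):print(u,hsv[240:285:3,u,1],hsv[240:285:3,u,2])
E
```

```text
t: 12.2
tcp_pos: [0.5306, 0.0506, 0.1817]
tool_rot: [0.662, 0.749, 0.0, 0.001]
force: [0.3, -0.7, -0.1]
finger_gap: 0.499
gripper_force: 0.0
t: 12.95
tcp_pos: [0.5305, 0.0509, 0.1818]
tool_rot: [0.662, 0.75, 0.0, 0.001]
force: [-1.0, 0.6, 5.4]
finger_gap: 0.122
gripper_force: 61.3
t: 13.7
tcp_pos: [0.5298, 0.051, 0.2906]
tool_rot: [0.662, 0.75, -0.0, -0.0]
force: [0.2, 0.0, -1.2]
finger_gap: 0.122
gripper_force: 60.5
tcp [0.5297 0.051  0.2903] yaw 7.11 gap 0.12 F [-0.2 -0.2 -1.1]
225 [77 75 75 74 74 73 74 78 14 11  9 11  9  9 11] [212 212 212 213 213 213 213 190 109 118 114 113 114 114 114]
240 [78 78 77 78 78 77 78 79 14  9  9 11  9  9 11] [209 210 210 210 210 210 210 187 109 117 114 113 114 115 114]
255 [82 82 82 81 82 82 81 85 11 11  9 11  9 11 11] [205 205 205 205 205 205 204 178 112 117 114 113 114 115 113]
370 [73 74 73 74 76 76 76 82 11  9  8  9  7 14 11] [226 226 226 226 226 225 226 198 137 144 130 110 113 113 113]
385 [74 75 77 78 80 79 80 85 12 11  9 13 11 10 79] [226 225 224 223 221 220 220 194 133 143 144 117 116 123 222]
400 [73 74 73 73 73 88 11  8 12  7 11 10 11 12 72] [227 227 227 228 229 180 183 185 132 142 145 134 116 125 230]
```

```bash
python3 -m jog '{"linear":[[-4.5,-39,0],[-4.5,-39,0],[-4.5,-39,0],[-4.5,-39,0],[-4.5,-39,0],[-4.4,-38.8,0],[0,0,-35],[0,0,-28],[0,0,0],[0,0,0],[0,0,0]],"turn":[0.1,0.1,0.1,0.1,0.1,0,0,0,0,0,0]}' - 80
python3 - <<'E'
from h import *
pose((.5028,-.1828,.2005),9.6)
E
```

```text
t: 15.18
tcp_pos: [0.5038, -0.1829, 0.2288]
tool_rot: [0.645, 0.764, 0.0, 0.001]
force: [-0.5, -0.1, -0.4]
finger_gap: 0.119
gripper_force: 83.5
tcp [ 0.5037 -0.1829  0.2288] yaw 9.62 gap 0.112 F [-0.  -0.  -0.3]
delta mm [ -0.9   0.1 -28.3] turn units -0.0
```

```bash
python3 -m jog '{"linear":[[-0.9,0.1,-5],[0,0,-5],[0,0,-4],[0,0,-3],[0,0,-3],[0,0,-3],[0,0,-2],[0,0,-2],[0,0,-1.5],[0,0,0],[0,0,0]],"turn":[0,0,0,0,0,0,0,0,0,0,0]}'
python3 -m jog '{"linear":[[0,0,0],[0,0,0],[0,0,0]],"turn":[0,0,0]}' 0.35
```

```text
t: 16.8
tcp_pos: [0.5021, -0.1826, 0.2036]
tool_rot: [0.645, 0.764, -0.0, 0.001]
force: [-4.8, 2.0, 33.3]
finger_gap: 0.115
gripper_force: 88.2
t: 17.18
tcp_pos: [0.5021, -0.1827, 0.1988]
tool_rot: [0.645, 0.764, -0.0, -0.001]
force: [0.8, 0.8, -1.1]
finger_gap: 0.351
gripper_force: 0.0
```

```bash
python3 -m jog '{"linear":[[0,0,30],[0,0,50],[-8,25,20],[-9,30,0],[-9,30,0],[-9,30,0],[-9,30,0],[-9,30,0],[-9,30,0],[-7,27.5,0],[0,0,0],[0,0,0]],"turn":[0,0,0.6,0.7,0.6,0.6,0.7,0.6,0.6,0.7,0,0]}' 0.5 60
python3 - <<'E'
from h import *
im=pose((.4332,.0498,.181),35,3);cv2.imwrite("pics/m1.png",im[:,:,::-1])
for P,w,t in(((.6375,.0485),.046,46),((.4335,.0498),.036,35)):find("wrist",im,P,w,t)
E
```

```text
t: 18.68
tcp_pos: [0.4339, 0.0493, 0.2992]
tool_rot: [0.461, 0.887, -0.0, 0.0]
force: [0.3, 0.2, -0.2]
finger_gap: 0.499
gripper_force: 0.0
tcp [0.434  0.0491 0.2992] yaw 35.05 gap 0.498 F [0.  0.4 0.2]
delta mm [  -0.8    0.7 -118.2] turn units -0.01
wrist cand [0.6374 0.0379] th 0.0 size 139.8 118.8 area mm2 11951.875
wrist cand [0.4325 0.05  ] th 34.9 size 91.2 37.5 area mm2 3208.75
```

```bash
python3 -m jog '{"linear":[[-1.5,0.9,-30],[0,0,-30],[0,0,-30],[0,0,-20],[0,0,-7.5],[0,0,0],[0,0,0]],"turn":[0,0,0,0,0,0,0]}' 0.5 60
python3 -m jog '{"linear":[[0,0,0],[0,0,0],[0,0,0],[0,0,0],[0,0,0],[0,0,0]],"turn":[0,0,0,0,0,0]}' 0 60
python3 -m jog '{"linear":[[0,0,10],[0,0,30],[0,0,40],[0,0,30],[0,0,0],[0,0,0]],"turn":[0,0,0,0,0,0]}'
python3 - <<'E'
from h import *
im=pose(n=2);cv2.imwrite("pics/m2.png",im[:,:,::-1])
hsv=cv2.cvtColor(im,cv2.COLOR_RGB2HSV)
for u in(225,240,255,370,400):
    b=np.where(hsv[200:300,u,1]<40)[0];print(u,200+b[:1])
r=np.where(hsv[275,180:450,1]<40)[0]+180;print(r[0],r[-1])
E
```

```text
t: 19.7
tcp_pos: [0.4323, 0.0504, 0.1825]
tool_rot: [0.461, 0.887, 0.0, 0.001]
force: [-0.2, 0.7, 0.4]
finger_gap: 0.502
gripper_force: 0.0
t: 20.45
tcp_pos: [0.4321, 0.0506, 0.1827]
tool_rot: [0.461, 0.887, 0.0, 0.001]
force: [0.5, -1.2, 5.6]
finger_gap: 0.125
gripper_force: 59.7
t: 21.2
tcp_pos: [0.4315, 0.0507, 0.2919]
tool_rot: [0.461, 0.887, -0.0, -0.0]
force: [0.2, 0.5, -0.6]
finger_gap: 0.129
gripper_force: 59.0
tcp [0.4315 0.0507 0.2916] yaw 35.1 gap 0.121 F [ 0.5  0.5 -0.6]
225 [253]
240 [253]
255 [253]
370 [253]
400 [253]
180 415
```

Run:
```python
from h import *
s=sense();c=get_calibration("wrist");p=s["tcp_pos"];a=np.radians(35.1)
u=np.array([np.cos(a),np.sin(a)]);v=np.array([-u[1],u[0]])
z=p[2]-.1797
P=px2w(c,[(225,252.7),(255,252.7),(370,252.7),(400,252.7)],z)[:,:2]-p[:2]
print((P@u*1e3).round(1),(P@v*1e3).round(1), px2w(c,[(415,275)],z)[0,:2]@u*1e3-p[:2]@u*1e3)
```

```text
[-40.5 -27.3  23.1  36.3] [17.9 17.9 18.  18. ] 43.64510788995142
```

```bash
python3 -m jog '{"linear":[[8,-24,0],[8,-24,0],[8,-24,0],[8,-24,0],[8,-24,0],[8,-24,0],[8,-24,0],[9.1,-27.3,0],[0,0,-35],[0,0,-27],[0,0,0],[0,0,0]],"turn":[-0.64,-0.64,-0.64,-0.64,-0.64,-0.64,-0.64,-0.62,0,0,0,0]}' - 80
python3 - <<'E'
from h import *
pose((.4966,-.1446,.202),9.6)
E
```

```text
t: 22.8
tcp_pos: [0.4971, -0.1447, 0.2297]
tool_rot: [0.645, 0.764, -0.0, -0.0]
force: [1.4, -0.2, -0.3]
finger_gap: 0.111
gripper_force: 83.5
tcp [ 0.4973 -0.1448  0.2305] yaw 9.61 gap 0.118 F [ 0.4  0.3 -0. ]
delta mm [ -0.7   0.2 -28.5] turn units -0.0
```

```bash
python3 -m jog '{"linear":[[-0.7,0.2,-5],[0,0,-5],[0,0,-4],[0,0,-3],[0,0,-3],[0,0,-3],[0,0,-2],[0,0,-2],[0,0,-2.5],[0,0,0],[0,0,0]],"turn":[0,0,0,0,0,0,0,0,0,0,0]}'
python3 -m jog '{"linear":[[0,0,0],[0,0,0],[0,0,0]],"turn":[0,0,0]}' 0.35
python3 -m jog '{"linear":[[0,0,30],[0,0,50],[0,-35,20],[0,-40,0],[0,0,0],[0,0,0]],"turn":[0,0,0,0,0,0]}'
python3 - <<'E'
from h import *
im=pose(n=2);cv2.imwrite("pics/w6.png",cv2.resize(im[0:300,150:470],None,fx=2,fy=2,interpolation=2)[:,:,::-1])
E
```

```text
t: 24.42
tcp_pos: [0.4958, -0.1442, 0.2045]
tool_rot: [0.645, 0.764, -0.0, 0.0]
force: [-5.8, 2.7, 35.7]
finger_gap: 0.113
gripper_force: 88.5
t: 24.8
tcp_pos: [0.4961, -0.1444, 0.1998]
tool_rot: [0.645, 0.764, -0.0, -0.001]
force: [0.4, 0.2, 0.0]
finger_gap: 0.353
gripper_force: 0.0
t: 25.55
tcp_pos: [0.4958, -0.2191, 0.2995]
tool_rot: [0.646, 0.764, 0.0, -0.001]
force: [0.6, 0.0, -0.5]
finger_gap: 0.351
gripper_force: 0.0
tcp [ 0.4958 -0.2189  0.2995] yaw 9.59 gap 0.35 F [0.1 0.  0.1]
```

View pics/w6.png

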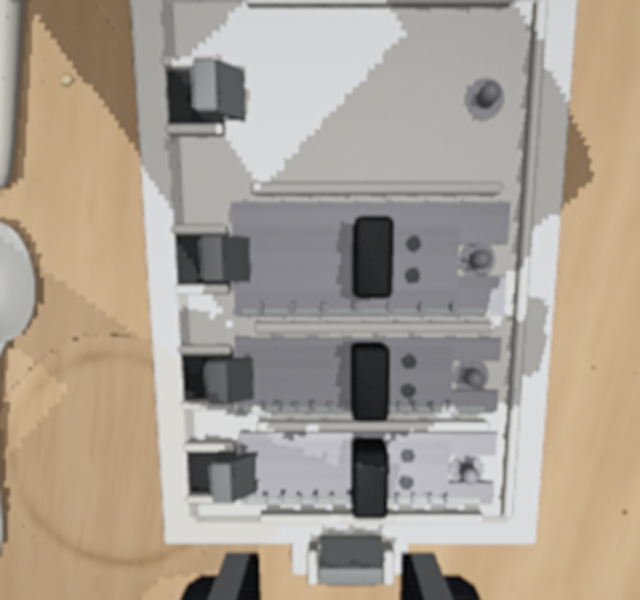

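```bash
python3 -m jog '{"linear":[[14,26.8,0],[14,26.8,0],[14,26.8,0],[14,26.8,0],[14,26.8,0],[14,26.8,0],[14,26.8,0],[14,26.8,0],[14,26.8,0],[14,26.8,0],[0,0,0],[0,0,0]],"turn":[0.75,0.75,0.75,0.75,0.75,0.75,0.75,0.75,0.75,0.75,0,0]}' 0.5 60
python3 - <<'E'
from h import *
im=pose((.6365,.0489,.181),47,3);cv2.imwrite("pics/v1.png",im[:,:,::-1])
find("wrist",im,(.6375,.0485),.046,46)
E
```

```text
t: 27.15
tcp_pos: [0.6356, 0.0489, 0.2998]
tool_rot: [0.365, 0.931, -0.001, -0.001]
force: [0.2, -0.8, 0.5]
finger_gap: 0.501
gripper_force: 0.0
tcp [0.6356 0.0484 0.3   ] yaw 47.1 gap 0.503 F [ 0.1 -0.6  0.5]
delta mm [   0.9    0.5 -119. ] turn units -0.02
wrist cand [0.6368 0.0489] th 47.0 size 91.5 47.7 area mm2 4160.3125
```

```bash
python3 -m jog '{"linear":[[1.1,0.5,-30],[0,0,-30],[0,0,-30],[0,0,-20],[0,0,-8],[0,0,0],[0,0,0]],"turn":[0,0,0,0,0,0,0]}' 0.5 60
python3 -m jog '{"linear":[[0,0,0],[0,0,0],[0,0,0],[0,0,0],[0,0,0],[0,0,0]],"turn":[0,0,0,0,0,0]}' 0 60
python3 -m jog '{"linear":[[0,0,10],[0,0,30],[0,0,40],[0,0,30],[0,0,0],[0,0,0]],"turn":[0,0,0,0,0,0]}'
python3 - <<'E'
from h import *
im=pose(n=2);cv2.imwrite("pics/v2.png",im[:,:,::-1])
s=sense();c=get_calibration("wrist");p=s["tcp_pos"];q=s["tool_rot"];a=2*np.arctan2(q[1],q[0])-np.pi/2
u=np.array([np.cos(a),np.sin(a)]);v=np.array([-u[1],u[0]]);z=p[2]-.1792
hsv=cv2.cvtColor(im,cv2.COLOR_RGB2HSV)
for k in(225,255,370,400):
    b=200+np.where(hsv[200:300,k,1]<40)[0][0]; d=px2w(c,[(k,b-.3)],z)[0,:2]-p[:2];print(k,b,(d@u*1e3).round(1),(d@v*1e3).round(1))
E
```

```text
t: 28.18
tcp_pos: [0.638, 0.0489, 0.1835]
tool_rot: [0.366, 0.931, 0.0, 0.001]
force: [0.2, 0.5, -0.1]
finger_gap: 0.499
gripper_force: 0.0
t: 28.92
tcp_pos: [0.6378, 0.049, 0.1834]
tool_rot: [0.366, 0.931, 0.0, 0.001]
force: [-1.0, 0.8, 6.2]
finger_gap: 0.12
gripper_force: 62.4
t: 29.68
tcp_pos: [0.6368, 0.049, 0.2916]
tool_rot: [0.366, 0.931, -0.0, -0.001]
force: [-0.7, 1.1, -1.1]
finger_gap: 0.122
gripper_force: 61.6
tcp [0.6368 0.049  0.2913] yaw 47.1 gap 0.122 F [-0.5  0.3 -1.5]
225 239 -40.0 24.8
255 238 -27.0 25.3
370 238 22.8 25.4
400 238 35.7 25.4
```

Run:
```python
import cv2
h=cv2.cvtColor(cv2.imread("pics/v2.png"),cv2.COLOR_BGR2HSV)
for u in(225,255,370,400,408):print(u,h[230:256:2,u,1],h[230:256:2,u,2])
print(h[262,195:230:2,2],h[262,195:230:2,1]);print(h[262,400:436:2,2],h[262,400:436:2,1])
b=cv2.imread("pics/v2.png");cv2.imwrite("pics/v2c.png",cv2.resize(b[200:340,180:460],None,fx=2.5,fy=2.5))
```

```text
225 [87 86 85 83 42 10 10 12  7  8 10 12 10] [190 192 194 194 104 102 104 105 103 102 103 103 102]
255 [82 86 87 88 15  9 10  8 12 12 10 10  8] [193 192 191 191 117 178 124 101 103 103 103 103 102]
370 [85 86 87 88 14  9  9 10 12 12 12 12 12] [153 152 152 150  94 137 139 130 105 104 105 105 103]
400 [90 90 83 88 34 11 10 12 10  7  7 10 12] [161 162 185 180 111 140 125 104 105 104 103 105 106]
408 [83 85 86 89 31 11 11 11  9 10 10 10 10] [193 191 190 190 106 139 141 136 108 106 105 105 106]
[211 209 210 211 213 215 216 217 218 175 105 106 106 106 107 107 106 106] [79 79 79 77 74 75 73 74 75 66 12 12 10 10 12 12 10 12]
[104 104 105 105 105 106 106 110 164 202 135 145 154 170 187 197 194 197] [ 10  10  10  12  10  10  12  14  54  81 142 183 177 180 177 177 176 176]
```

View pics/v2c.png

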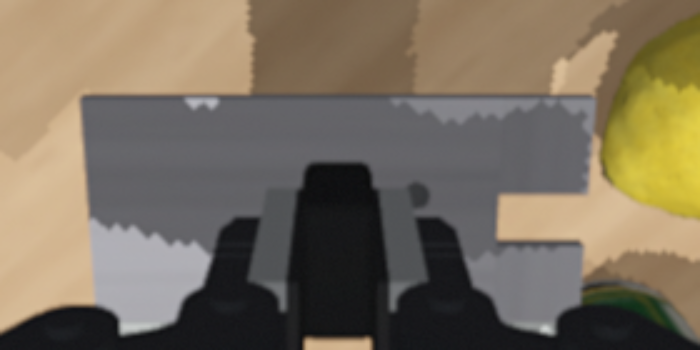

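Run:
```python
from h import *
s=sense();c=get_calibration("wrist");p=s["tcp_pos"];q=s["tool_rot"];a=2*np.arctan2(q[1],q[0])-np.pi/2
u=np.array([np.cos(a),np.sin(a)]);v=np.array([-u[1],u[0]])
for dz in(.1792,.1765):
  d=px2w(c,[(395,238),(395,276.8),(395,296.2),(378.8,287),(418,240),(213,240)],p[2]-dz)[:,:2]-p[:2]
  print(np.c_[d@u,d@v].round(4)*1e3)
```

```text
[[ 33.6  25.3]
 [ 34.7   7.4]
 [ 35.2  -2. ]
 [ 27.7   2.4]
 [ 43.6  24.4]
 [-45.2  24.2]]
[[ 33.   26. ]
 [ 34.    8.4]
 [ 34.6  -0.8]
 [ 27.2   3.6]
 [ 42.8  25.1]
 [-44.4  25. ]]
```

```bash
python3 -m jog '{"linear":[[-16.4,-16.4,0],[-16.4,-16.4,0],[-16.4,-16.4,0],[-16.4,-16.4,0],[-16.4,-16.4,0],[-16.4,-16.4,0],[-16.4,-16.4,0],[-16.4,-16.4,0],[-16.2,-16.4,0],[0,0,-30],[0,0,-26],[0,0,0]],"turn":[-0.84,-0.84,-0.84,-0.84,-0.84,-0.84,-0.84,-0.84,-0.78,0,0,0]}' - 80
python3 -m jog '{"linear":[[0,0,0],[0,0,0]],"turn":[0,0]}'
python3 - <<'E'
from h import *
im=pose((.4894,-.0986,.203),9.6);cv2.imwrite("pics/v3.png",im[:,:,::-1])
s=sense();c=get_calibration("wrist");p=s["tcp_pos"];q=s["tool_rot"];a=2*np.arctan2(q[1],q[0])-np.pi/2
u=np.array([np.cos(a),np.sin(a)]);v=np.array([-u[1],u[0]])
h=cv2.cvtColor(im,cv2.COLOR_RGB2HSV)
for k in(225,255,370,405):print(k,h[226:254:2,k,1],h[226:254:2,k,2])
E
```

```text
t: 31.28
tcp_pos: [0.4891, -0.0984, 0.2341]
tool_rot: [0.646, 0.764, -0.001, -0.003]
force: [0.7, -0.2, -0.3]
finger_gap: 0.119
gripper_force: 83.6
t: 31.52
tcp_pos: [0.4904, -0.0986, 0.2372]
tool_rot: [0.645, 0.764, 0.0, 0.001]
force: [-0.3, 0.1, -0.9]
finger_gap: 0.117
gripper_force: 83.6
tcp [ 0.4903 -0.0986  0.2372] yaw 9.62 gap 0.112 F [ 0.2 -0.4 -0.8]
delta mm [ -0.9   0.  -34.2] turn units -0.0
225 [ 8 10  8  8  8  6  3 11  9  9  9  9  9 11] [159 159 159 159 159 157  95 112 114 115 113 112 112 113]
255 [ 8  8  8  8  8 10  3 11 11 11 11  9  9  9] [160 160 159 160 159 159  96 112 114 115 113 111 113 114]
370 [ 9  8  8  6  6 10  8 11 11 11  9  9  9  9] [163 158 159 157 157 157 101 141 143 143 142 143 143 141]
405 [ 8  8  8  8  8 10  3  7  9  9  7  9  9  9] [151 154 158 160 162 158  98 141 144 144 142 142 143 143]
```

```bash
python3 -m jog '{"linear":[[-0.9,0,-7],[0,0,-6],[0,0,-5],[0,0,-4],[0,0,-3],[0,0,-3],[0,0,-2],[0,0,-2],[0,0,-2.5],[0,0,0],[0,0,0]],"turn":[0,0,0,0,0,0,0,0,0,0,0]}'
```

```text
t: 33.15
tcp_pos: [0.489, -0.0964, 0.2077]
tool_rot: [0.645, 0.764, 0.001, 0.001]
force: [-5.0, 14.8, 53.5]
finger_gap: 0.118
gripper_force: 89.4
```

```bash
python3 -m jog '{"linear":[[0,0,8],[0,0,4],[0,0,0],[0,0,0]],"turn":[0,0,0,0]}'
python3 - <<'E'
from h import *
im=pose();cv2.imwrite("pics/v4.png",cv2.resize(im[100:340,150:470],None,fx=2.4,fy=2.4)[:,:,::-1])
E
```

```text
t: 33.65
tcp_pos: [0.4887, -0.0974, 0.2144]
tool_rot: [0.645, 0.764, 0.0, -0.001]
force: [0.0, 6.7, 8.3]
finger_gap: 0.115
gripper_force: 83.0
tcp [ 0.4887 -0.0974  0.2144] yaw 9.59 gap 0.114 F [0.1 6.3 8.2]
```

View pics/v4.png

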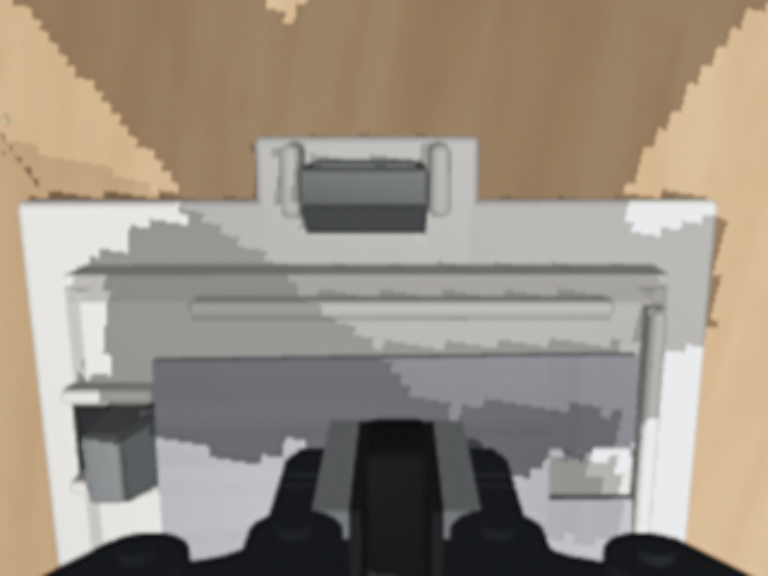

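```bash
python3 -m jog '{"linear":[[0,0,8],[0,0,8],[0,0,6],[0,0,0],[0,0,0]],"turn":[0,0,0,0,0]}'
python3 - <<'E'
from h import *
im=pose();cv2.imwrite("pics/v5.png",im[:,:,::-1])
s=sense();c=get_calibration("wrist")
g=cv2.cvtColor(im,cv2.COLOR_RGB2GRAY)
for k in(225,245,365,405):print(k,g[226:264:2,k])
print(g[262,196:226]);print(g[262,400:430])
E
```

```text
t: 34.52
tcp_pos: [0.4891, -0.0987, 0.2359]
tool_rot: [0.646, 0.764, -0.0, -0.0]
force: [0.1, 0.4, -0.5]
finger_gap: 0.116
gripper_force: 81.8
tcp [ 0.489  -0.0987  0.2357] yaw 9.6 gap 0.112 F [ 0.1  0.2 -0.9]
225 [158 158 158 158 158 158 156 155 155 127 104  84 104 117 117 117 115 115
 115]
245 [159 159 158 158 158 158 158 159 158 158 159 137 106 119 119 118 117 117
 117]
365 [193 193 193 180 156 157 157 157 156 156 156 114 149 151 151 151 151 150
 149]
405 [144 153 156 150 132 126 120 117 115 113 105 123 153 150 150 150 150 148
 188]
[ 61  52  57  58  58  58  58  56  64  97 124 135 137 138 138 140 138 130
 118 115 115 115 115 115 115 116 115 115 116 115]
[147 155 182 200 193 188 183 163 150 149 149 149 147 159 203 235 242 242
 241 241 241 241 241 241 242 243 239 220 202 197]
```

View pics/v5.png

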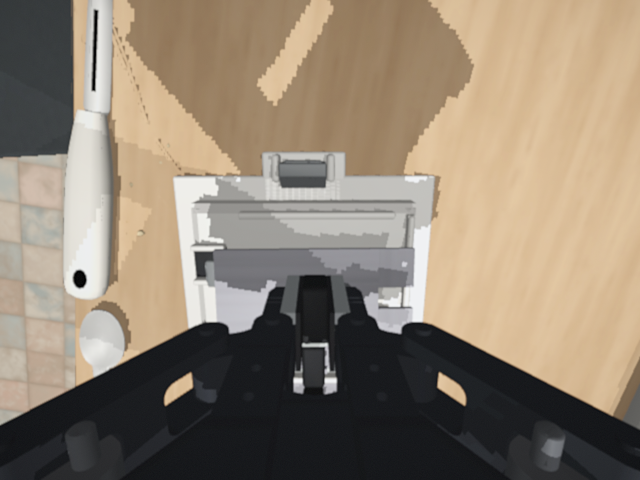

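Run:
```python
from h import *
s=sense();c=get_calibration("wrist");p=s["tcp_pos"];q=s["tool_rot"];a=2*np.arctan2(q[1],q[0])-np.pi/2
u=np.array([np.cos(a),np.sin(a)]);v=np.array([-u[1],u[0]])
im=cv2.imread("pics/v5.png");g=cv2.cvtColor(im,cv2.COLOR_BGR2GRAY)
print(g[270:330,395])
for dz in(.1765,.1804,.184,.188):
  d=px2w(c,[(214,249),(413.5,248),(395,286.7),(395,306.7)],p[2]-dz)[:,:2]-p[:2]
  print(dz,np.c_[d@u,d@v].round(4).tolist())
cv2.imwrite("pics/v6.png",np.hstack([cv2.resize(cv2.imread("pics/v2.png")[225:325,200:430],None,fx=3.4,fy=3)[:,:400*2]]))
```

```text
[116 111 112 113 112 113 112 114 112 112 112 113 112 113 112 109 117 152
 179 187 187 187 187 187 187 186 184 191 219 240 243 241 241 241 243 242
 213 131 127 171 184 184 184 183 183 184 184 184 184 184 184 183 183 185
 194 204 205 205 204 205]
0.1765 [[-0.0441, 0.0199], [0.0413, 0.0205], [0.0344, 0.0027], [0.035, -0.007]]
0.1804 [[-0.0453, 0.0187], [0.0424, 0.0193], [0.0354, 0.001], [0.036, -0.0089]]
0.184 [[-0.0463, 0.0176], [0.0434, 0.0182], [0.0362, -0.0005], [0.0368, -0.0107]]
0.188 [[-0.0475, 0.0164], [0.0446, 0.017], [0.0372, -0.0022], [0.0378, -0.0126]]
```

```bash
python3 -m jog '{"linear":[[0,4,0],[0,3.2,0],[0,0,0],[0,0,-6],[0,0,-4],[0,0,-3],[0,0,-2],[0,0,0],[0,0,0]],"turn":[0,0,0,0,0,0,0,0,0]}'
python3 - <<'E'
from h import *
im=pose((.4889,-.0914,.207),9.6);cv2.imwrite("pics/v7.png",im[:,:,::-1])
g=cv2.cvtColor(im,cv2.COLOR_RGB2GRAY)
for k in(230,250,365,405):print(k,g[226:264:2,k])
E
```

```text
t: 35.9
tcp_pos: [0.4892, -0.0914, 0.2209]
tool_rot: [0.645, 0.764, 0.0, 0.0]
force: [0.4, 1.3, -1.4]
finger_gap: 0.119
gripper_force: 81.8
tcp [ 0.4892 -0.0914  0.221 ] yaw 9.6 gap 0.116 F [ 0.2  0.2 -0.5]
delta mm [ -0.3   0.  -14. ] turn units -0.0
230 [144 144 144 135 147 154 147 151 155 155 156 135 103 115 116 115 114 113
 114]
250 [144 145 133 116 151 160 151 147 155 155 156 131 107 117 118 115 115 115
 115]
365 [168 167 138 124 182 193 179 175 175 154 153 112 148 148 148 148 149 148
 147]
405 [168 167 167 171 188 188 188 189 189 186 175 126 150 149 148 148 148 148
 193]
```

```bash
python3 -m jog '{"linear":[[0,0,-2],[0,0,-1],[0,0,-1],[0,0,-1],[0,0,0],[0,0,0]],"turn":[0,0,0,0,0,0]}'
python3 -m jog '{"linear":[[0,0,-1],[0,0,-1],[0,0,-1],[0,0,0],[0,0,0]],"turn":[0,0,0,0,0]}'
```

```text
t: 36.9
tcp_pos: [0.4893, -0.0914, 0.216]
tool_rot: [0.645, 0.764, 0.0, 0.0]
force: [0.6, -0.3, -0.3]
finger_gap: 0.113
gripper_force: 81.9
t: 37.52
tcp_pos: [0.4892, -0.0914, 0.2129]
tool_rot: [0.645, 0.764, 0.0, 0.0]
force: [0.8, 0.3, -0.2]
finger_gap: 0.112
gripper_force: 81.9
```

```bash
python3 -m jog '{"linear":[[0,0,-1],[0,0,-1],[0,0,-1],[0,0,0]],"turn":[0,0,0,0]}'
python3 -m jog '{"linear":[[0,0,-1],[0,0,-1],[0,0,-1],[0,0,0]],"turn":[0,0,0,0]}'
```

```text
t: 38.02
tcp_pos: [0.4892, -0.0914, 0.2098]
tool_rot: [0.645, 0.764, -0.0, -0.0]
force: [1.5, -0.2, -2.2]
finger_gap: 0.113
gripper_force: 81.8
t: 38.52
tcp_pos: [0.4891, -0.0915, 0.2074]
tool_rot: [0.645, 0.764, -0.0, 0.0]
force: [0.2, 0.1, 4.9]
finger_gap: 0.111
gripper_force: 82.7
```

```bash
python3 -m jog '{"linear":[[0,0,-1],[0,0,-1],[0,0,0],[0,0,0]],"turn":[0,0,0,0]}'
python3 -m jog '{"linear":[[0,0,0],[0,0,0],[0,0,0]],"turn":[0,0,0]}' 0.35
python3 -m jog '{"linear":[[0,0,30],[0,0,50],[0,-45,12],[0,-45,0],[0,0,0],[0,0,0]],"turn":[0,0,0,0,0,0]}'
python3 - <<'E'
from h import *
im=pose(n=2);cv2.imwrite("pics/w7f.png",im[:,:,::-1]);cv2.imwrite("pics/w7.png",cv2.resize(im[0:240,150:470],None,fx=2.5,fy=2.5,interpolation=2)[:,:,::-1])
E
```

```text
t: 39.02
tcp_pos: [0.489, -0.0916, 0.2071]
tool_rot: [0.645, 0.764, 0.0, 0.001]
force: [-3.3, 0.5, 19.2]
finger_gap: 0.117
gripper_force: 84.7
t: 39.4
tcp_pos: [0.4889, -0.0913, 0.2045]
tool_rot: [0.645, 0.764, -0.0, -0.001]
force: [-0.3, 0.3, -0.4]
finger_gap: 0.351
gripper_force: 0.0
t: 40.15
tcp_pos: [0.4885, -0.181, 0.2962]
tool_rot: [0.646, 0.764, -0.0, -0.001]
force: [-0.3, 0.3, 0.1]
finger_gap: 0.352
gripper_force: 0.0
tcp [ 0.4885 -0.1807  0.2962] yaw 9.59 gap 0.351 F [ 0.3  0.1 -0. ]
```

View pics/w7.png

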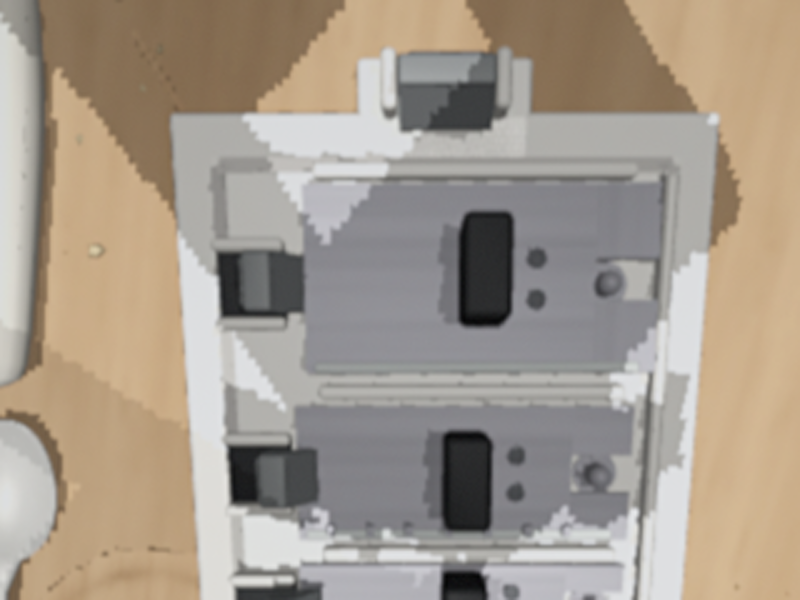

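Run:
```python
from h import *
c=get_calibration("wrist")
f=lambda L:[(150+x/2.5,y/2.5) for x,y in L]
th=np.radians(9.6);u=np.array([np.cos(th),np.sin(th)]);v=np.array([-u[1],u[0]]);C=np.array([.4911,-.1525])
def cs(L,z):
    d=px2w(c,f(L),z)[:,:2]-C;return np.c_[d@u,d@v].round(4)*1e3
print("tab wide",cs([(487,268)],.049),cs([(487,268)],.045),"tab med",cs([(468,480)],.045))
for z in(.023,.027,.032):print(z,"wide ends",cs([(303,285),(660,215),(303,368),(303,182)],z),"notch",cs([(597,283),(630,262),(630,302)],z))
print("med ends",cs([(296,430),(632,430)],.023),"pins top",cs([(609,281),(597,472)],.030))
print("seat",C+.007*u+.05525*v, px2w(c,f([(487,268)]),.049))
```

```text
tab wide [[ 8.8 56.8]] [[ 9.1 57.2]] tab med [[5.6 7.4]]
0.023 wide ends [[-36.7  54.8]
 [ 54.4  71.9]
 [-37.3  33.9]
 [-36.   79.4]] notch [[39.3 55.5]
 [47.5 60.6]
 [48.1 50.8]]
0.027 wide ends [[-36.2  54.5]
 [ 53.3  71.3]
 [-36.8  34. ]
 [-35.5  78.7]] notch [[38.5 55.2]
 [46.6 60.2]
 [47.2 50.6]]
0.032 wide ends [[-35.6  54.1]
 [ 52.   70.6]
 [-36.2  34.1]
 [-34.9  77.8]] notch [[37.5 54.8]
 [45.4 59.8]
 [46.  50.3]]
med ends [[-39.6  17.7]
 [ 50.8  18. ]] pins top [[40.9 55.4]
 [40.6  7.5]]
seat [ 0.488788   -0.09685634] [[ 0.49026101 -0.09502314  0.049     ]]
```

```bash
python3 -m jog '{"linear":[[0.3,45,0],[0.4,40,0],[0,0,-35],[0,0,-27],[0,0,-6],[0,0,0],[0,0,0],[0,0,0]],"turn":[0,0,0,0,0,0,0,0]}' 0 60
python3 -m jog '{"linear":[[0,0,-2],[0,0,-1],[0,0,-1],[0,0,-1],[0,0,0],[0,0,0]],"turn":[0,0,0,0,0,0]}'
python3 -m jog '{"linear":[[0,0,-1],[0,0,-1],[0,0,0],[0,0,0]],"turn":[0,0,0,0]}'
```

```text
t: 41.25
tcp_pos: [0.4901, -0.0966, 0.2298]
tool_rot: [0.646, 0.764, 0.0, 0.001]
force: [0.0, 1.6, 0.9]
finger_gap: 0.0
gripper_force: 0.0
t: 42.0
tcp_pos: [0.4898, -0.0964, 0.2239]
tool_rot: [0.645, 0.764, -0.0, -0.0]
force: [-0.4, -0.3, -0.3]
finger_gap: 0.0
gripper_force: 0.0
t: 42.5
tcp_pos: [0.4899, -0.0964, 0.2219]
tool_rot: [0.645, 0.764, 0.0, 0.0]
force: [0.3, -1.3, 1.7]
finger_gap: -0.004
gripper_force: 0.3
```

```bash
python3 -m jog '{"linear":[[0,0,-1],[0,0,-1],[0,0,0],[0,0,0]],"turn":[0,0,0,0]}'
python3 -m jog '{"linear":[[0,0,-1],[0,0,-0.5],[0,0,0],[0,0,0]],"turn":[0,0,0,0]}'
python3 -m jog '{"linear":[[0,0,-1],[0,0,-0.5],[0,0,0],[0,0,0]],"turn":[0,0,0,0]}'
python3 -m jog '{"linear":[[0,0,-1],[0,0,0],[0,0,0],[0,0,0]],"turn":[0,0,0,0]}'
```

```text
t: 43.0
tcp_pos: [0.4897, -0.0963, 0.2203]
tool_rot: [0.645, 0.764, 0.0, -0.0]
force: [-0.6, 0.6, 4.6]
finger_gap: 0.002
gripper_force: 2.7
t: 43.5
tcp_pos: [0.4896, -0.0962, 0.2202]
tool_rot: [0.645, 0.764, 0.0, 0.0]
force: [-3.1, 0.7, 17.9]
finger_gap: -0.005
gripper_force: 8.9
t: 44.0
tcp_pos: [0.4896, -0.0962, 0.2201]
tool_rot: [0.645, 0.764, 0.0, 0.001]
force: [-4.4, 1.7, 30.8]
finger_gap: -0.003
gripper_force: 15.2
t: 44.5
tcp_pos: [0.4895, -0.0961, 0.22]
tool_rot: [0.645, 0.764, 0.0, 0.001]
force: [-6.8, 2.0, 38.1]
finger_gap: 0.003
gripper_force: 19.3
```

```bash
python3 -m jog '{"linear":[[0,0,12],[0,0,5],[3,-24,0],[2.8,-24,0],[0,0,-6],[0,0,-5],[0,0,-2],[0,0,0],[0,0,0]],"turn":[0,0,0,0,0,0,0,0,0]}'
python3 -m jog '{"linear":[[0,0,-1],[0,0,-0.5],[0,0,0],[0,0,0]],"turn":[0,0,0,0]}'
python3 -m jog '{"linear":[[0,0,-1],[0,0,-0.5],[0,0,0],[0,0,0]],"turn":[0,0,0,0]}'
```

```text
t: 45.62
tcp_pos: [0.495, -0.1434, 0.2203]
tool_rot: [0.645, 0.764, -0.0, -0.001]
force: [-1.8, -1.1, 7.8]
finger_gap: 0.002
gripper_force: 4.0
t: 46.12
tcp_pos: [0.4949, -0.1434, 0.2202]
tool_rot: [0.645, 0.764, -0.0, -0.001]
force: [-4.3, -0.4, 19.0]
finger_gap: -0.005
gripper_force: 9.8
t: 46.62
tcp_pos: [0.4948, -0.1433, 0.2201]
tool_rot: [0.645, 0.764, -0.0, -0.0]
force: [-6.6, 0.4, 31.8]
finger_gap: 0.0
gripper_force: 15.7
```

```bash
python3 -m jog '{"linear":[[0,0,20],[0,0,40],[-3,-20,19],[-3.3,-17,0],[0,0,0],[0,0,0],[0,0,0]],"turn":[0,0,0,0,0,0,0]}' 0.35
python3 - <<'E'
from h import *
im=pose(n=2);cv2.imwrite("pics/w8.png",im[:,:,::-1]);c=get_calibration("wrist")
g=cv2.cvtColor(im,cv2.COLOR_RGB2GRAY);o=cv2.cvtColor(cv2.imread("pics/w7f.png"),cv2.COLOR_BGR2GRAY)
for r in(105,110,116,120):print(r,"new",g[r,236:280],"\nold",o[r,236:280])
for r in(186,192):print("med",r,g[r,240:290])
E
```

```text
t: 47.5
tcp_pos: [0.4891, -0.1808, 0.2949]
tool_rot: [0.645, 0.764, -0.0, -0.001]
force: [0.2, -0.2, -0.4]
finger_gap: 0.346
gripper_force: 0.0
tcp [ 0.4891 -0.1808  0.295 ] yaw 9.63 gap 0.352 F [ 0.1  0.  -0.2]
105 new [ 46  38  42  42  41  41  42  43  41  39  47  77  87  95 101 103 104 106
 107 109 111 111 102  81  71  70  71  70  70  71  71  71  70  71  70  69
  75  99 123 135 138 137 137 137] 
old [128  67  39  40  42  41  41  40  45  65  83  94 101 102 104 106 107 109
 111 112 107  88  74  70  72  72  72  71  71  71  71  72  71  70  75 101
 130 137 137 136 136 136 136 136]
110 new [ 83  39  39  41  42  41  42  44  41  34  38  63  81  93 100 104 105 106
 108 110 110 112 107  88  69  67  70  72  70  71  70  70  70  71  70  69
  71  94 131 141 140 140 140 140] 
old [171 110  50  38  41  41  43  41  36  51  77  89 100 104 106 106 109 110
 111 112 110  93  73  69  71  71  70  71  72  72  72  71  72  70  72  91
 119 137 142 142 141 142 142 142]
116 new [109  46  37  41  41  42  43  40  41  42  42  51  66  85 100 105 105 107
 107 109 110 112 111  93  70  67  70  70  71  71  70  71  71 
[... 327 characters left out ...]
2 111  96  74  69  70  71  71  71  71  71  70  71  71  69
  70  93 131 142 142 140 140 141] 
old [221 170  85  39  37  40  41  43  40  51  74  87 100 105 107 107 108 109
 110 113 113  99  76  70  71  72  72  71  72  72  72  72  71  71  72  96
 134 145 145 144 144 144 143 144]
med 186 [ 93  30  23  27  28  33  34  36  35  33  48  82  90  97  99 100 101 102
 103 104 105 100  84  73  71  72  72  72  72  72  72  72  71  71  70  87
 121 132 131 130 130 129 130 130 130 130 129 130 130 130]
med 192 [131  49  22  25  27  26  28  28  27  25  37  66  84  94  99  99 101 101
 102 103 104 102  88  66  67  70  73  71  72  72  72  72  71  71  70  73
  99 123 128 128 129 128 128 128 128 128 128 128 129 128]
```

```bash
python3 -m jog '{"linear":[[2,43,6],[2,43,6],[2,43,6],[2,43,6],[2,43,6],[2,43,6],[2,43,6],[2,43,6],[2,43,6],[1,43,6],[0,0,0],[0,0,0]],"turn":[-0.48,-0.48,-0.48,-0.48,-0.48,-0.48,-0.48,-0.48,-0.48,-0.48,0,0]}' 0.5 60
python3 - <<'E'
from h import *
im=pose(n=3);cv2.imwrite("pics/l1.png",im[:,:,::-1]);c=get_calibration("wrist")
# grip bar: dark grey blob near the image middle; lid top face white
px=w2px(c,[(.508,.2510,.073)])[0];print(px)
def rect(z,im,x0,r,cond,N=4):
    S=int(2*r*4000);X=np.array(x0)-r
    g=np.array([[X[0],X[1]],[X[0]+2*r,X[1]],[X[0]+2*r,X[1]+2*r],[X[0],X[1]+2*r]])
    H=cv2.getPerspectiveTransform(w2px(c,np.c_[g,np.full(4,z)]).astype(np.float32),np.float32([[0,0],[S,0],[S,S],[0,S]]))
    W=cv2.warpPerspective(im,H,(S,S));m=cond(cv2.cvtColor(W,cv2.COLOR_RGB2HSV)).astype(np.uint8)
    m=cv2.morphologyEx(m,cv2.MORPH_OPEN,np.ones((9,9),np.uint8))
    for k in cv2.findContours(m,0,2)[0]:
        if cv2.contourArea(k)<4000:continue
        (x,y),(a,b),_=R=cv2.minAreaRect(k);B=cv2.boxPoints(R);e=B[1]-B[0];f=B[2]-B[1];L=e if np.hypot(*e)>np.hypot(*f) else f
        print(z,(X+np.array([x,y])/4000).round(4),"long axis",round(np.degrees(np.arctan2(L[1],L[0]))%180,1),round(a/4,1),round(b/4,1))
rect(.073,im,(.508,.251),.06,lambda h:(h[...,2]<140)&(h[...,1]<70))
rect(.047,im,(.508,.251),.15,lambda h:(h[...,2]>140)&(h[...,1]<30))
v,u=px[1],px[0];g=cv2.cvtColor(im,cv2.COLOR_RGB2GRAY);print(g[int(v)-30:int(v)+60:4,int(u)]);print(g[int(v)+8,int(u)-60:int(u)+60:5])
E
```

```text
t: 49.1
tcp_pos: [0.5079, 0.2486, 0.3555]
tool_rot: [0.79, 0.613, -0.001, -0.0]
force: [-0.5, 0.1, 0.5]
finger_gap: 0.501
gripper_force: 0.0
tcp [0.508  0.2481 0.3555] yaw -14.39 gap 0.502 F [0.1 0.  0.2]
[314.56298788 227.04665269]
0.073 [0.5067 0.2581] long axis 77.0 69.6 20.5
0.073 [0.4541 0.2081] long axis 90.0 34.2 12.2
0.047 [0.3915 0.3509] long axis 90.0 99.8 67.0
0.047 [0.5116 0.2549] long axis 49.4 214.3 209.1
[ 99 101 100 104 157 157 158 157 157 157 157 137 138 138 137 137 137 189
 218 220 220 221 220]
[216 219 211 216 217 217 217 218 220 151 122 154 156 143 168 220 220 220
 220 220 220 220 220 220]
```

Run:
```python
from h import *
c=get_calibration("wrist");im=cv2.imread("pics/l1.png")[:,:,::-1]
g=cv2.cvtColor(im,cv2.COLOR_RGB2GRAY)
np.set_printoptions(linewidth=250)
print("cols",list(range(270,366,3)))
for r in range(110,330,8):print(r,g[r,270:366:3])
```

```text
cols [270, 273, 276, 279, 282, 285, 288, 291, 294, 297, 300, 303, 306, 309, 312, 315, 318, 321, 324, 327, 330, 333, 336, 339, 342, 345, 348, 351, 354, 357, 360, 363]
110 [174 174 174 174 175 175 175 175 175 175 175 175 174 174 175 175 175 175 175 175 176 175 175 175 176 176 176 175 175 173 219 218]
118 [174 174 174 174 174 174 175 174 174 174 175 175 174 174 174 175 175 175 174 175 175 175 175 176 175 175 175 176 176 176 175 183]
126 [173 173 174 174 174 174 174 174 173 175 174 175 174 175 175 175 175 175 174 175 174 175 175 175 175 175 175 175 175 172 180 178]
134 [173 173 173 173 173 174 174 174 174 174 174 174 174 174 174 174 174 174 175 175 175 175 175 175 175 175 175 175 175 170 180 178]
142 [173 173 174 173 173 173 173 174 174 173 174 174 173 174 175 174 174 174 174 174 174 175 175 174 174 174 175 175 174 169 180 177]
150 [173 173 173 173 173 173 173 173 173 173 174 174 173 173 174 174 175 174 174 174 173 174 174 174 174 175 175 174 174 171 179 178]
158 [172 172 173 172 172 172 173 173 173 173 173 173 174 173 173 173 173 173 173 174 174 174 174 174 174 174 174 174 174 170 178 1
[... 2117 characters left out ...]
0 220 220 220 220 204 220 221]
294 [215 215 215 215 215 215 215 215 220 220 220 220 220 220 220 220 220 220 220 220 220 220 220 220 220 220 220 220 220 206 220 223]
302 [215 215 215 215 215 218 220 220 220 220 220 220 220 220 220 220 220 220 220 220 220 220 220 220 220 220 220 220 220 216 219 220]
310 [214 215 215 218 219 215 214 214 216 220 220 220 220 220 220 220 220 220 220 220 220 220 220 220 220 220 220 220 220 220 220 219]
318 [214 214 214 214 214 214 215 214 215 214 219 220 220 219 220 220 220 220 220 220 220 220 220 220 220 220 220 220 219 220 220 220]
326 [175 173 173 174 177 183 185 185 183 180 176 173 171 171 175 180 180 179 175 177 175 175 168 168 168 171 174 176 172 174 179 177]
```

Run:
```python
from h import *
c=get_calibration("wrist");im=cv2.imread("pics/l1.png");g=cv2.cvtColor(im,cv2.COLOR_BGR2GRAY)
s=sense();p=s["tcp_pos"];a=np.radians(-14.4);u=np.array([np.cos(a),np.sin(a)]);v=np.array([-u[1],u[0]])
print(g[164:186,309],g[252:272,309])
f=lambda L,z:(np.c_[(px2w(c,L,z)[:,:2]-p[:2])@u,(px2w(c,L,z)[:,:2]-p[:2])@v]*1e3).round(1)
for z in(.049,.073):print(z,f([(310.5,172),(310.5,180),(310.5,264),(303,230),(318,230),(297,230),(326,230)],z).tolist())
# lid flange/top outline: edges along image row/col through lid
np.set_printoptions(linewidth=220)
print("row 290",[ (k,g[290,k]) for k in range(120,560,8)])
print("col 312 up",[ (k,g[k,345]) for k in range(0,172,6)])
```

```text
[172 173 172 173 172 156 124 107 106 107 108 107  96  72  53  59  75  86
  95  99 103 103] [136 135 135 135 135 135 135 135 136 135 133 127 145 190 215 218 216 216
 216 216]
0.049 [[-4.3, 40.7], [-4.3, 34.7], [-4.5, -33.7], [-10.4, -5.0], [1.6, -5.0], [-15.2, -5.0], [8.0, -5.0]]
0.073 [[-4.0, 42.8], [-4.0, 37.3], [-4.2, -25.1], [-9.6, 1.1], [1.4, 1.1], [-13.9, 1.1], [7.2, 1.1]]
row 290 [(120, np.uint8(60)), (128, np.uint8(60)), (136, np.uint8(61)), (144, np.uint8(57)), (152, np.uint8(57)), (160, np.uint8(57)), (168, np.uint8(184)), (176, np.uint8(175)), (184, np.uint8(172)), (192, np.uint8(164)), (200, np.uint8(160)), (208, np.uint8(159)), (216, np.uint8(162)), (224, np.uint8(154)), (232, np.uint8(72)), (240, np.uint8(61)), (248, np.uint8(76)), (256, np.uint8(17)), (264, np.uint8(134)), (272, np.uint8(215)), (280, np.uint8(215)), (288, np.uint8(215)), (296, np.uint8(218)), (304, np.uint8(220)), (312, np.uint8(220)), (320, np.uint8(220)), (328, np.uint8(220)), (336, np.uint8(220)), (344, np.uint8(220)), (352, np.uint8(220)), (360, np.uint8(221)), (368, np.uint8(14)), (376, np.uint8(52
[... 413 characters left out ...]
92)), (536, np.uint8(75)), (544, np.uint8(95)), (552, np.uint8(142))]
col 312 up [(0, np.uint8(167)), (6, np.uint8(169)), (12, np.uint8(173)), (18, np.uint8(175)), (24, np.uint8(175)), (30, np.uint8(177)), (36, np.uint8(175)), (42, np.uint8(178)), (48, np.uint8(179)), (54, np.uint8(177)), (60, np.uint8(175)), (66, np.uint8(172)), (72, np.uint8(171)), (78, np.uint8(173)), (84, np.uint8(175)), (90, np.uint8(122)), (96, np.uint8(176)), (102, np.uint8(176)), (108, np.uint8(176)), (114, np.uint8(175)), (120, np.uint8(175)), (126, np.uint8(175)), (132, np.uint8(175)), (138, np.uint8(174)), (144, np.uint8(174)), (150, np.uint8(175)), (156, np.uint8(174)), (162, np.uint8(174)), (168, np.uint8(173))]
```

```bash
python3 -m jog '{"linear":[[-2.3,7.6,-30],[0,0,-40],[0,0,-35],[0,0,-15],[0,0,-6],[0,0,0],[0,0,0]],"turn":[0,0,0,0,0,0,0]}' 0.5 60
python3 -m jog '{"linear":[[0,0,0],[0,0,0],[0,0,0],[0,0,0],[0,0,0],[0,0,0]],"turn":[0,0,0,0,0,0]}' 0 90
python3 -m jog '{"linear":[[0,0,10],[0,0,30],[0,0,30],[0,0,30],[0,0,0],[0,0,0]],"turn":[0,0,0,0,0,0]}'
python3 - <<'E'
from h import *
im=pose(n=2);cv2.imwrite("pics/l2.png",im[:,:,::-1]);g=cv2.cvtColor(im,cv2.COLOR_RGB2GRAY)
np.set_printoptions(linewidth=250)
for k in(230,260,300,330,370,400):print(k,g[40:260:5,k])
for r in(150,170,200,230):print(r,g[r,150:480:6])
c=get_calibration("wrist");s=sense();p=s["tcp_pos"];q=s["tool_rot"];a=2*np.arctan2(q[1],q[0])-np.pi/2;u=np.array([np.cos(a),np.sin(a)]);v=np.array([-u[1],u[0]])
for z,hx,hy in((0,.0715,.098),(.004,.0715,.098),(.049,.0625,.089)):
  P=[np.r_[p[:2]+i*hx*u+j*hy*v,p[2]-.2325+z] for i in(-1,1) for j in(-1,1)];print(z,w2px(c,P).round(0).tolist())
E
```

```text
t: 50.12
tcp_pos: [0.5065, 0.2563, 0.2311]
tool_rot: [0.79, 0.613, 0.001, 0.0]
force: [0.5, 0.4, 0.4]
finger_gap: 0.5
gripper_force: 0.0
t: 50.88
tcp_pos: [0.5063, 0.2563, 0.2309]
tool_rot: [0.79, 0.613, 0.001, 0.0]
force: [-0.0, -0.5, 6.8]
finger_gap: 0.111
gripper_force: 89.4
t: 51.62
tcp_pos: [0.5055, 0.256, 0.3291]
tool_rot: [0.79, 0.613, -0.001, -0.0]
force: [-0.9, -0.7, -1.9]
finger_gap: 0.116
gripper_force: 88.5
tcp [0.5054 0.256  0.3289] yaw -14.4 gap 0.119 F [-0.6  0.  -1.9]
230 [112 116 114 113 118 121 118 132 164 164 164 164 164 165 165 165 165 165 165 165 165 165 165 165 165 165 166 165 165 165 165 164 165 165 164 165 164 160 156 158 158 133 151 125]
260 [112 112 113 118 117 117 114 139 165 164 165 165 165 166 166 166 166 165 166 165 165 165 166 165 166 165 165 165 165 165 165 165 165 165 165 165 165 164 164 164 164 164 135 136]
300 [117 119 115 114 117 118 115 149 165 165 166 165 166 166 166 166 166 166 166 166 166 166 166 166 166 166 166 166 165 165 166 166 165 165 166  94  97  98  87  59  53  67  67  66]
330 [172 172 177 130 115 115 115 152 166 166 166 166 166 166 166 
[... 887 characters left out ...]
 176 176 216 217 216 216 216 216 216 217 172]
200 [178 171 204 216 216 216 217 216 217 216 218 167 170 158 164 165 164 165 165 166 165 165 165 164 166 165 166 165 166 165 165 166 166 166 165 165 165 166 166 166 166 166 150 171 169 166 166 166 217 216 217 216 216 169 168]
230 [173 174 178 164 164 144 156 135 135 136 135 138 168 159 163 164 164 164 164 164 164 164 165 152  97  87  50  51  51  50  98  98 165 164 165 165 166 165 165 165 165 165 171 170 164 166 165 165 166 166 174 216 217 174 176]
0 [[209.0, 392.0], [181.0, 73.0], [424.0, 393.0], [455.0, 73.0]]
0.004 [[207.0, 396.0], [178.0, 72.0], [426.0, 397.0], [458.0, 72.0]]
0.049 [[198.0, 442.0], [161.0, 75.0], [436.0, 442.0], [476.0, 76.0]]
```

```bash
cat > lidm.py <<'E'
from h import *
def run(f,G=.2311):
    im=cv2.imread(f);g=cv2.GaussianBlur(cv2.cvtColor(im,cv2.COLOR_BGR2GRAY),(0,0),1).astype(float)
    c=get_calibration("wrist");s=sense();p=s["tcp_pos"];q=s["tool_rot"];a=2*np.arctan2(q[1],q[0])-np.pi/2;u=np.array([np.cos(a),np.sin(a)]);v=np.array([-u[1],u[0]])
    z=p[2]-G+.049
    def loc(L):
        d=px2w(c,L,z)[:,:2]-p[:2];return (np.c_[d@u,d@v]*1e3).round(1).tolist()
    far=[(k,55+np.abs(np.diff(g[55:95,k])).argmax()+.5) for k in(200,230,260,300,330,380,410,430)]
    lf=[(140+np.abs(np.diff(g[r,140:185])).argmax()+.5,r) for r in(100,120,140,150,160,170,185,200)]
    rt=[(450+np.abs(np.diff(g[r,450:485])).argmax()+.5,r) for r in(100,120,140,150,160,170,185,200)]
    for n,L in(("far",far),("left",lf),("right",rt)):print(n,[(int(a),int(b)) for a,b in L],loc(L))
if __name__=="__main__":
    import sys;run(sys.argv[1])
E
python3 lidm.py pics/l2.png
```

```text
far [(200, 75), (230, 75), (260, 74), (300, 74), (330, 74), (380, 73), (410, 73), (430, 73)] [[-46.6, 88.8], [-34.8, 88.8], [-23.0, 89.2], [-7.3, 89.2], [4.5, 89.2], [24.1, 89.6], [35.9, 89.6], [43.7, 89.6]]
left [(146, 100), (171, 120), (183, 140), (155, 150), (157, 160), (158, 170), (159, 185), (161, 200)] [[-68.7, 79.7], [-59.5, 72.1], [-55.4, 64.2], [-67.3, 60.2], [-67.0, 56.2], [-67.0, 52.1], [-67.3, 45.8], [-67.1, 39.4]]
right [(477, 100), (474, 120), (472, 140), (472, 150), (470, 160), (469, 170), (468, 185), (482, 200)] [[63.5, 79.9], [63.2, 72.3], [63.3, 64.4], [63.7, 60.5], [63.4, 56.4], [63.4, 52.3], [63.7, 46.0], [70.4, 39.6]]
```

```bash
python3 -m jog '{"linear":[[-1,-34,0],[-1,-34,0],[-1,-34,0],[-1,-34,0],[-1,-34,0],[-1,-34,0],[-1,-34,0],[-1,-34,0],[-1,-34,0],[-1,-34,0],[-1,-34,0],[-1.8,-32,0]],"turn":[0.39,0.39,0.39,0.39,0.39,0.39,0.39,0.39,0.39,0.39,0.39,0.39]}'
python3 -m jog '{"linear":[[0,0,-20],[0,0,-15],[0,0,0],[0,0,0],[0,0,0]],"turn":[0,0,0,0,0]}'
python3 - <<'E'
from h import *
im=pose((.4926,-.1500,.235),9.2);cv2.imwrite("pics/l3.png",im[:,:,::-1])
import lidm;lidm.run("pics/l3.png")
E
```

```text
t: 53.22
tcp_pos: [0.4929, -0.1509, 0.3287]
tool_rot: [0.649, 0.761, -0.0, -0.001]
force: [0.1, -0.4, -1.8]
finger_gap: 0.114
gripper_force: 88.3
t: 53.85
tcp_pos: [0.4935, -0.1495, 0.2954]
tool_rot: [0.649, 0.761, 0.0, 0.001]
force: [0.7, 0.1, -1.4]
finger_gap: 0.113
gripper_force: 88.3
tcp [ 0.4935 -0.1496  0.2954] yaw 9.03 gap 0.115 F [-0.1  0.2 -1.4]
delta mm [ -0.9  -0.4 -60.4] turn units 0.03
far [(200, 74), (230, 74), (260, 74), (300, 74), (330, 74), (380, 73), (410, 73), (430, 73)] [[-46.0, 89.7], [-34.2, 89.7], [-22.4, 89.8], [-6.7, 89.8], [5.1, 89.8], [24.7, 90.2], [36.5, 90.2], [44.3, 90.2]]
left [(145, 100), (149, 120), (154, 140), (155, 150), (156, 160), (156, 170), (147, 185), (161, 200)] [[-68.5, 80.3], [-67.8, 72.7], [-66.7, 64.8], [-66.7, 60.8], [-66.7, 56.8], [-67.2, 52.7], [-71.7, 46.4], [-66.5, 40.0]]
right [(477, 100), (475, 120), (470, 140), (462, 150), (455, 160), (469, 170), (468, 185), (466, 200)] [[64.2, 80.5], [64.2, 72.9], [63.1, 65.0], [60.3, 61.0], [57.8, 57.0], [64.1, 52.9], [64.4, 46.6], [64.2, 40.2]]
```

```bash
python3 -m jog '{"linear":[[-1.1,-0.7,-10],[0,0,-10],[0,0,-8],[0,0,-4],[0,0,0],[0,0,0]],"turn":[0.03,0,0,0,0,0]}'
python3 -m jog '{"linear":[[0,0,-3],[0,0,-3],[0,0,-3],[0,0,-2],[0,0,0],[0,0,0]],"turn":[0,0,0,0,0,0]}'
```

```text
t: 54.85
tcp_pos: [0.4923, -0.1506, 0.263]
tool_rot: [0.648, 0.761, 0.0, 0.0]
force: [0.5, -0.1, -1.8]
finger_gap: 0.112
gripper_force: 88.4
t: 55.6
tcp_pos: [0.4922, -0.1505, 0.2519]
tool_rot: [0.648, 0.761, 0.0, 0.0]
force: [-0.6, -0.1, -1.9]
finger_gap: 0.119
gripper_force: 88.4
```

Lid rim is at about z=21 mm with no contact, so it is passing the block rim freely.

```bash
python3 -m jog '{"linear":[[0,0,-2],[0,0,-2],[0,0,-2],[0,0,0],[0,0,0]],"turn":[0,0,0,0,0]}'
python3 -m jog '{"linear":[[0,0,-2],[0,0,-2],[0,0,-1],[0,0,0],[0,0,0]],"turn":[0,0,0,0,0]}'
```

```text
t: 56.22
tcp_pos: [0.4924, -0.1506, 0.2461]
tool_rot: [0.648, 0.761, 0.0, 0.0]
force: [0.1, -0.2, 2.1]
finger_gap: 0.115
gripper_force: 88.9
t: 56.85
tcp_pos: [0.4921, -0.1505, 0.2406]
tool_rot: [0.648, 0.761, -0.0, -0.0]
force: [0.3, 0.3, -0.9]
finger_gap: 0.114
gripper_force: 88.6
```

```bash
python3 -m jog '{"linear":[[0,0,-2],[0,0,-2],[0,0,-1],[0,0,0],[0,0,0]],"turn":[0,0,0,0,0]}'
python3 -m jog '{"linear":[[0,0,-1],[0,0,-1],[0,0,0],[0,0,0]],"turn":[0,0,0,0]}'
```

```text
t: 57.48
tcp_pos: [0.4918, -0.1503, 0.2358]
tool_rot: [0.648, 0.761, -0.0, -0.001]
force: [-1.0, 1.0, 0.9]
finger_gap: 0.113
gripper_force: 88.7
t: 57.98
tcp_pos: [0.4918, -0.1504, 0.2354]
tool_rot: [0.648, 0.761, -0.0, -0.0]
force: [-3.0, 2.3, 13.8]
finger_gap: 0.112
gripper_force: 90.5
```

```bash
python3 -m jog '{"linear":[[0,0,-1],[0,0,0],[0,0,0]],"turn":[0,0,0]}'
python3 -m jog '{"linear":[[0,0,1.5],[0,0,0],[0,0,0],[0,0,0]],"turn":[0,0,0,0]}' 0.4
python3 -m jog '{"linear":[[0,0,25],[0,0,10],[0,0,0],[0,0,0],[0,0,0],[0,0,0]],"turn":[0,0,0,0,0,0]}' 0
python3 -m jog '{"linear":[[0,0,-8],[0,0,-7],[0,0,-3],[0,0,-2],[0,0,-1],[0,0,0],[0,0,0]],"turn":[0,0,0,0,0,0,0]}'
```

```text
t: 58.35
tcp_pos: [0.4918, -0.1503, 0.2354]
tool_rot: [0.648, 0.761, -0.0, 0.0]
force: [-3.9, 2.6, 21.2]
finger_gap: 0.116
gripper_force: 91.6
t: 58.85
tcp_pos: [0.4922, -0.1506, 0.2341]
tool_rot: [0.648, 0.761, -0.0, -0.0]
force: [0.5, 1.0, -0.4]
finger_gap: 0.398
gripper_force: 0.0
t: 59.6
tcp_pos: [0.492, -0.1505, 0.2689]
tool_rot: [0.648, 0.761, -0.0, -0.0]
force: [0.4, -0.1, 0.0]
finger_gap: -0.004
gripper_force: 0.0
t: 60.48
tcp_pos: [0.4917, -0.1502, 0.2521]
tool_rot: [0.648, 0.761, -0.0, 0.0]
force: [-6.7, 2.8, 33.8]
finger_gap: 0.0
gripper_force: 16.9
```

```bash
python3 -m jog '{"linear":[[0,0,30],[0,0,40],[0,0,50],[0,0,0],[0,0,0],[0,0,0],[0,0,0]],"turn":[0,0,0,0,0,0,0]}'
python3 - <<'E'
from station import *
sign_off()
E
```

```text
t: 61.35
tcp_pos: [0.4919, -0.1504, 0.3671]
tool_rot: [0.648, 0.761, -0.0, -0.001]
force: [-0.2, 0.2, 0.6]
finger_gap: -0.002
gripper_force: 0.0
the job is handed in; nothing more can be done
```

All four blades are in their bays and the lid is on, handed in at about 61 s: the lid pressed to its home height, both narrow blades and the medium one showed their catches over the ends, but the wide one, which slipped in the grip, I judged only by its tab height and its catch's position in the image, and I never looked at the lid's catches.

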